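# Hook the brake spring of a decorating turntable onto its anchor post with a spring puller

### The arm

A 6-joint arm with a two-finger parallel gripper is mounted at the origin on a cart in front of the work surface, level with it; the furniture and walls round the work are solid. World frame = base frame: x ahead of the robot, y to its left, z up, the work surface at z = 0. Lengths are in m, angles in rad, forces in N, time in s.
With the tool pointing down it reaches from about 0.35 to 0.725 m from the base axis. Payload 6 kg.
Tool frame: the origin (TCP) lies at the very end of the fingers, on their centre line; the grasp point (between the pads) lies 19 mm behind it (hold_point_z is the distance from the TCP to the grasp point, in m); z points along the fingers, y is the direction in which the jaws open and shut (so a half turn about z gives the same grasp; the last joint's range is limited). The gripper opens to 85 mm and grips with 20 to 120 N. Pads are 22 mm wide; open, the fingers measure 114 mm over their backs; the gripper's body (76 mm by 85 mm) begins 54 mm behind the grasp point. The pads swing forward as they close: fully open they stand 13 mm farther back than shut.
Start: joints at [1.637, 0.04, 0.085, 0, -1.615, -0.334], TCP at [0.159, 0.579, 0.231] pointing down, gripper open.
Joint ranges: [-2.56, 2.56], [-1.29, 2.01], [-1.08, 1.49], [-3.29, 1.98], [-2.81, -0.18], [-2.99, 2.99]. Speed limits (rad/s): [2.57, 2.57, 3.01, 3.14, 3.14, 3.14].

### API

Orientations are given as [roll, pitch, yaw] about the fixed x, y, z axes, in that order (R = Rz(yaw) Ry(pitch) Rx(roll)).
In Python, from plant import * gives the robot as it stands.
- The arm moves only by the tool move_arm, never from a script. Its argument "steps" is text: rows parted by semicolons, each of 5 numbers parted by spaces: the shift along the tool's x, y, z in mm, then the turn about the tool's z in degrees, then the finger opening in mm, from 0 to 85.4. In form: tx ty tz spin hand; .... A call has 1 to 12 rows; each row is the pose to reach, as a shift and turn from the pose commanded when the call began, along the tool's axes at that moment; what a row does not reach only later rows make up. A row lasts 1/8 s, in which the tool goes at most 62.5 mm and 10.7 degrees, less where a joint would pass 70% of its speed; a pose out of reach is approached as far as the arm can. A call with a gripper value outside its range is refused whole. The fingers move at their own pace and stop on an object; "force" is the grip in N (left out, the last holds). Time passes only in rows, so rows that repeat a pose let the fingers close. It gives the time, the measured TCP pose, the force and the opening at its end, in the units of the state.
- state(): the state, without advancing time (a new reading comes with each control period).
- grab_frame(name): name is "scene" or "top"; returns a dict with "img" (384x512x3 uint8, red, green, blue), "range_z" (384x512 float32, m along the optical axis (not along the pixel's ray), 0 where there is no reading), "fx", "fy", "cx", "cy" (pixels), "R" (3x3) and "t" (3): a world point X has camera coordinates R X + t. Camera axes: x right, y down, z forward; pixel columns grow to the right and rows downward; lengths in m; the calibration is good to about 2 mm. A picture is of the moment at which its call begins.
- job_done(): hands the job in, once; it reports no verdict.
The state is a dict: "clock": time; "q": joint angles; "joint_vel": joint speeds; "effort": joint torques, N m; "tool_pos": TCP position; "tool_rot": TCP orientation; "contact_force": force on the tool from outside, world axes, zero at the start; "ft_torque": the same for the moment, N m; "gripper_width": finger opening in m.
Only numpy, scipy, OpenCV 4.12 (cv2) and the standard library are available. Lean on these libraries where they do the work, as an engineer would, in place of code of your own. Each camera call takes 0.05 s, during which the arm holds its last target.

### The job

Put the turntable's brake on: take the spring puller from its wooden block, catch the small pull eye at the free end of the brake spring with its hook, draw the spring out and bring the larger main eye down over the anchor post so that it seats in the groove under the post's head and the post carries the spring. Work the spring with the puller only, gently: do not overstretch it, do not force it down on the post, do not let it snap back; then stand the puller upright in the same hole of its block and leave the other things where they are.

Things in the scene. Friction and masses are not known exactly. Their poses are not given: they have to be found in the camera images.
- puller_grip (a point): centre of the spring puller's handle (loose, 90 g): dark wood, 20 x 20 mm, 25 mm up and down from here. z up the tool, x the way the hook points (brass stud on that side, 3.5 mm proud, 17 mm up). Below: round guard 30 mm, underside 31 mm down; shank dia 9 to 52 mm down, tapering to a neck dia 4 (56 to 64 down); toe at the foot: 4 mm thick, reaching 8 mm to +x, underside 69 down
- block_hole (a point): mouth centre of the middle hole, top of the fixed wooden tool block (64 x 116 mm, 44 mm high, z up, long side along y). The hole is 20 mm wide, 41 mm deep; the puller stands in it on its guard, handle up, toe 38 mm below this point. The two smaller holes at 41 mm along y are empty
- pull_eye (a point): centre of the pull eye, the outermost loop of the spring, flat and level at rest: open 15 mm along the spring (x, pointing out to the free end), 11 mm across (y); wire 2.5 mm; z up. At rest 22 mm above the table, with 13 mm free between the wire and the iron base (8 mm thick), or the table where it hangs over the edge
- main_eye (a point): centre of the main eye, round loop of 12.5 mm inside, wire 2.5 mm, 16.5 mm inwards of the pull eye in the same rigid wire end; x along the spring to its free end, z up. Seated it lies 3 mm off the post's axis towards the brake arm, 9 mm below the post's top
- post (a point): top centre of the fixed upright steel anchor post, 31 mm above the table. Head 11 mm wide, 4 mm thick in all, flat on top but for a 1 mm bevel, so an eye that comes down more than 1.5 mm off lands on it; below the head a neck of 7 mm for 12 mm down. It stands on a plate in a slot along the spring's line, so its distance from the brake arm differs by up to 10 mm
- spring_pin (a point): axis of the pin at the free end of the brake arm on which the near end of the spring swivels, 22 mm above the table at spring height. At rest the main eye is 84 mm from it; the spring points from here to the eyes, swings 0.45 rad either way of square to the arm (at the start it hangs to the robot's side) and lifts up to 0.4 rad about it
- stretch (a joint): stretch of the spring in m, 0 unloaded. About 2.1 N to begin plus 0.3 N per mm; seated it is 19 to 29 mm. More than 36 mm ruins it
- brake_arm (a joint): angle of the dark flat brake arm (160 mm long, hinged on a vertical pivot behind, far from the robot): 0 = cork shoe on the wheel's rim (brake on), positive = swung away, up to 0.14; nearly free, so the spring's pull brings it to 0 before the spring stretches
- turntable: fixed iron base 206 x 196 mm, 8 mm thick, bolted down, with an aluminium wheel of 124 mm diameter, top 43 mm above the table; origin on the table 10 mm nearer than the wheel's centre; x points from the spring's line to the pivot side (away from the robot), y along the fitted spring from brake arm to post
- anchor: the post's foot plate with the post, steel; origin on the iron base under the post
- spring: the outer wire end of the spring with both eyes (steel); its wire bends if it is pressed on the post with more than 15 N or worked by the puller with more than 17 N; origin on the swivel pin when unstretched, moving out with the stretch; x along the spring
- puller: the spring puller as a whole; origin on its axis at the underside of the toe, 69 mm below the handle's centre
- tweezers_1: steel tweezers, bystander
- tweezers_2: black tweezers, bystander
- marker: felt pen with a cap, bystander
- mix_cup_1: small mixing cup 41 mm wide, 28 mm tall, bystander
- mix_cup_2: small mixing cup 41 mm wide, 28 mm tall, bystander

How it is judged:
By the outcome, as a careful person would: the job done as asked, in the order asked, and still so for the second after the job is handed in, with the robot touching nothing.
It also fails if it takes over 58 s, if anything falls off the work surface, if the arm or the gripper's body presses on something with over 40 N, if the wrist force passes 120 N, or if a joint passes its speed limit or range.

## Working session

There is one attempt and no reset: what is moved stays moved. The work goes in short steps, Python scripts to look and compute and a tool call to move; the robot and the scene stay as the last step left them, time stands still between calls to the robot, and variables do not carry over. Pictures are saved under pics/ and viewed, and the job is handed in when it is done.

Besides the shell and the picture viewer there is one more tool, called after "Emit:" as name(argument=value, ...) on one line, values as JSON. move_arm: Moves the arm, as the interface text tells. Its arguments: {"type":"object","properties":{"steps":{"type":"string"},"force":{"type":"number"}},"required":["steps"]}

```bash
ls; mkdir -p pics; cat > h.py <<'E'
from plant import *
import numpy as np, cv2
def save(n,f,crop=None,scale=1):
    im=f["img"][:,:,::-1].copy()
    if crop: r0,r1,c0,c1=crop; im=im[r0:r1,c0:c1]
    im=cv2.resize(im,None,fx=scale,fy=scale,interpolation=cv2.INTER_CUBIC)
    cv2.imwrite("pics/"+n+".png",im)
def ray(f,u,v,z):
    d=f["R"].T@np.array([(u-f["cx"])/f["fx"],(v-f["cy"])/f["fy"],1.]); c=-f["R"].T@f["t"]
    return c+d*(z-c[2])/d[2]
def pt(f,u,v):
    z=f["range_z"][int(round(v)),int(round(u))]
    return f["R"].T@(np.array([(u-f["cx"])/f["fx"]*z,(v-f["cy"])/f["fy"]*z,z])-f["t"])
def proj(f,X):
    p=f["R"]@np.array(X)+f["t"]; return p[0]/p[2]*f["fx"]+f["cx"],p[1]/p[2]*f["fy"]+f["cy"]
E
python3 - <<'E'
from h import *
import pickle
s=state();print(s)
for n in("scene","top"):
    f=grab_frame(n);pickle.dump(f,open(n+"0.pkl","wb"));save(n+"0",f,scale=1.5)
    print(n,f["fx"],f["cx"],f["cy"],-f["R"].T@f["t"],f["R"])
E
```

```text
pics
{'clock': 0.0, 'q': array([ 1.63671840e+00,  4.08115298e-02,  8.38284897e-02, -4.79186569e-04,
       -1.61553087e+00, -3.33727378e-01]), 'joint_vel': array([-0.00113162, -0.00018573, -0.00017773,  0.00082524, -0.00120248,
       -0.00047986]), 'effort': array([-2.68693448e-04, -3.68199277e+01,  3.47419310e+01,  6.93289071e+00,
       -5.39871180e-03,  3.45076501e-06]), 'tool_pos': array([0.15858217, 0.57831694, 0.23028573]), 'tool_rot': array([ 3.13981302e+00, -1.10292134e-04, -2.67784187e-01]), 'contact_force': array([ 0.47565482, -0.92156807, -0.73360301]), 'ft_torque': array([0.03712769, 0.02881806, 0.01086581]), 'gripper_width': 0.08526952415288}
scene 349.09661883319666 257.6193021255045 196.7636461746817 [-0.09315609  0.38173389  0.49535362] [[-0.54122621 -0.84076898 -0.01347981]
 [-0.41280127  0.27962929 -0.8668348 ]
 [ 0.73257716 -0.46358923 -0.4984132 ]]
top 447.7763017368785 249.01269170024764 196.34902061019295 [ 0.34064406 -0.0861344   1.41687837] [[-0.0231906  -0.99692439 -0.0748596 ]
 [-0.98864889  0.03398757 -0.14634963]
 [ 0.14844381  0.07061592 -0.98639638]]
```

View pics/scene0.png

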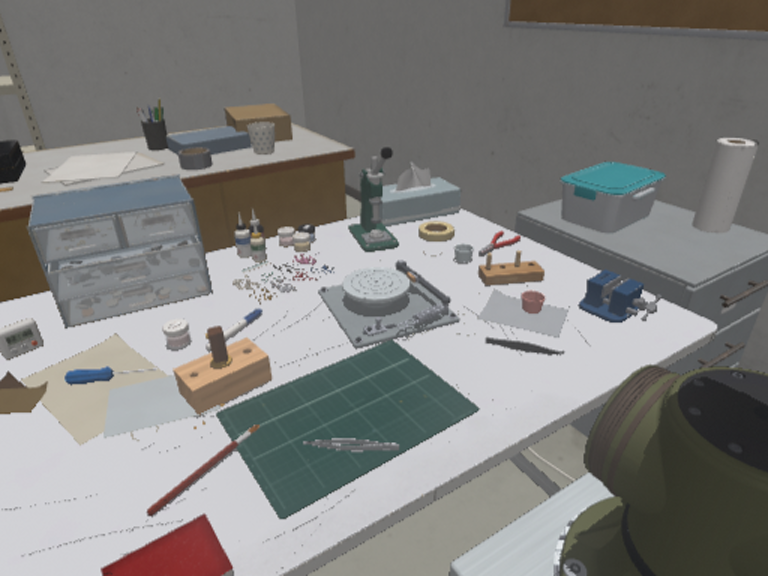

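View pics/top0.png

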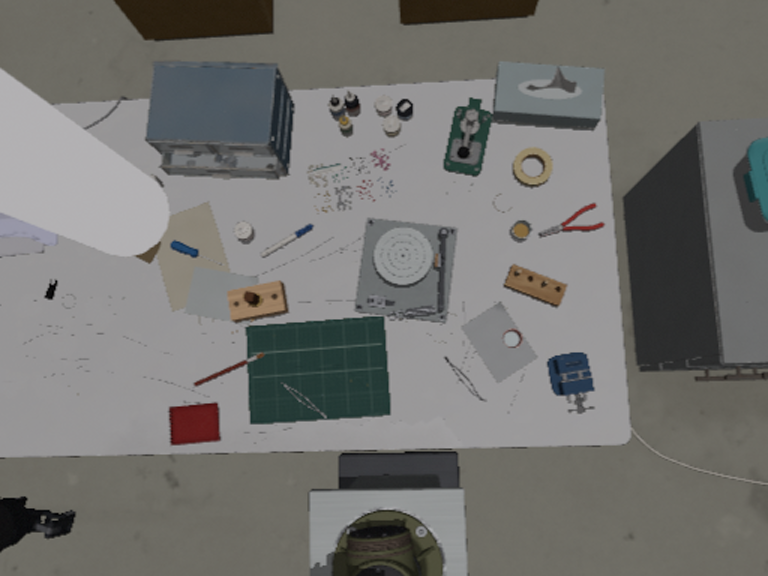

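The scene view shows the block with the puller at about (218,345)/1.5 and the turntable at (390,300)/1.5. The top view shows the block at (255,300)/1.5 and the spring near (410,312)/1.5. I'll zoom in on both.

```bash
python3 - <<'E'
from h import *
import pickle
S=pickle.load(open("scene0.pkl","rb"));T=pickle.load(open("top0.pkl","rb"))
save("topT",T,(135,225,225,315),8) 
save("sceneT",S,(165,240,205,315),7)
save("topB",T,(175,225,140,205),10)
save("sceneB",S,(205,280,110,190),8)
# wide cyan
E
```

```text
(no output)
```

View pics/topT.png

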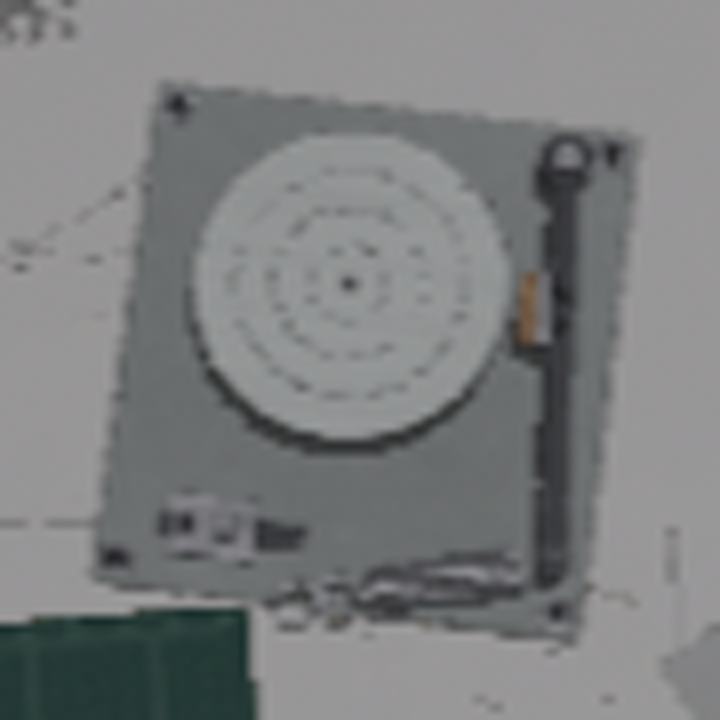

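View pics/sceneT.png

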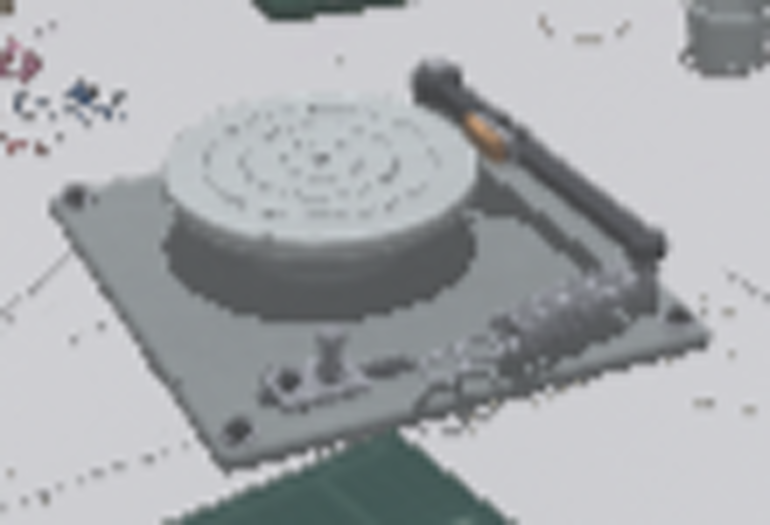

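View pics/topB.png

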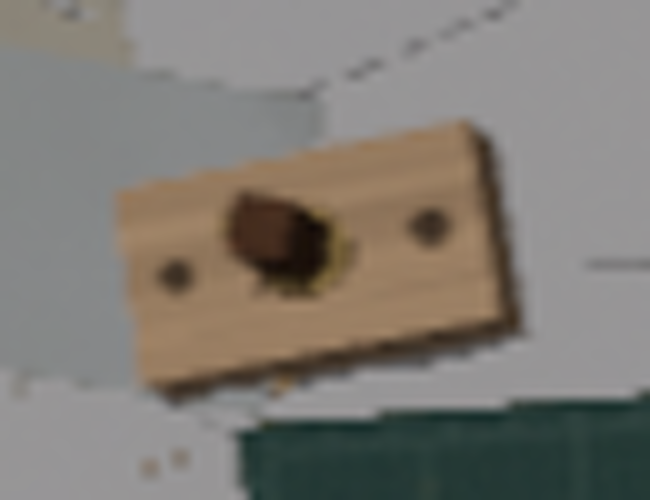

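View pics/sceneB.png

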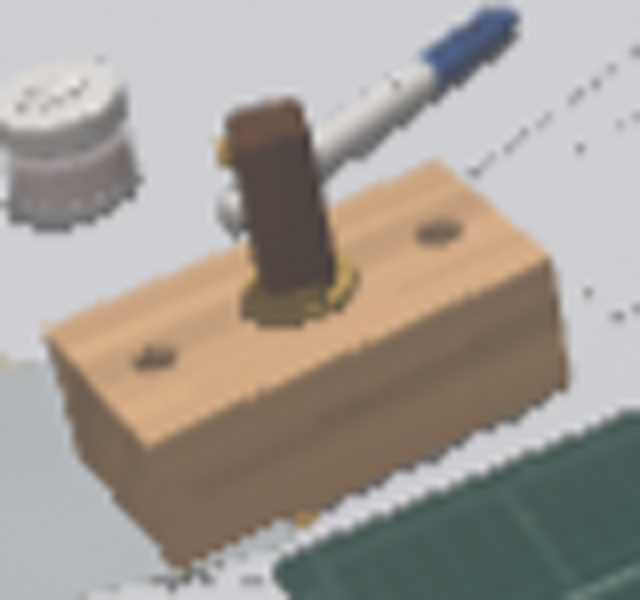

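```bash
python3 - <<'E'
from h import *
import pickle
S=pickle.load(open("scene0.pkl","rb"));T=pickle.load(open("top0.pkl","rb"))
def cloud(f,r0,r1,c0,c1):
    v,u=np.mgrid[r0:r1,c0:c1]; z=f["range_z"][r0:r1,c0:c1]
    P=np.stack([(u-f["cx"])/f["fx"]*z,(v-f["cy"])/f["fy"]*z,z],-1)
    return (P-f["t"])@f["R"],f["img"][r0:r1,c0:c1].astype(int),u,v
for n,f,w in(("S",S,(205,280,110,190)),("T",T,(175,225,140,205))):
    P,I,u,v=cloud(f,*w)
    wood=(I[...,0]-I[...,2]>35)&(I[...,0]>100)
    m=wood&(abs(P[...,2]-.044)<.006)
    Q=P[m]; print(n,m.sum(),Q.mean(0),Q[:,2].std())
    # top face by ray to plane .044
    X=np.array([ray(f,a,b,.044)[:2] for a,b in zip(u[m],v[m])])
    r=cv2.minAreaRect((X*1000).astype(np.float32)); print(r); print(cv2.boxPoints(r).round(1).tolist())
    # handle
    h=(P[...,2]>.06)&(P[...,2]<.13); Q=P[h]; print("handle",h.sum(),Q.mean(0),Q[:,2].max())
    for a in np.arange(.05,.115,.01):
        k=h&(abs(P[...,2]-a)<.005)
        if k.sum(): print(a,k.sum(),P[k][:,:2].mean(0).round(4),P[k].min(0).round(4)[:2],P[k].max(0).round(4)[:2])
    st=(I[...,0]-I[...,2]>45)&(P[...,2]>.07)&(P[...,2]<.11); print("stud",[(a,b) for a,b in zip(u[st],v[st])],P[st].round(4).tolist())
# holes & table check
for u,v in((250,150),(300,290),(200,230)): print("table T",pt(T,u,v)[2])
for u,v in((200,215),(150,300)): print("table S",pt(S,u,v)[2])
E
```

```text
S 964 [0.53839617 0.26379549 0.04280305] 0.001492211284760177
((539.367431640625, 260.68548583984375), (70.4370346069336, 116.84204864501953), 8.912169456481934)
[[495.5, 312.8999938964844], [513.5999755859375, 197.5], [583.2000122070312, 208.39999389648438], [565.0999755859375, 323.8999938964844]]
handle 208 [0.53803249 0.26194547 0.08405698] 0.10071420807393473
0.060000000000000005 18 [0.5357 0.2617] [0.5337 0.2516] [0.5385 0.27  ]
0.07 42 [0.5358 0.2614] [0.5339 0.2516] [0.5406 0.2707]
0.08000000000000002 41 [0.5363 0.2626] [0.5321 0.2527] [0.5532 0.271 ]
0.09000000000000001 49 [0.5375 0.2633] [0.5341 0.2515] [0.5475 0.2735]
0.1 58 [0.5421 0.2608] [0.533  0.2506] [0.5537 0.2718]
stud [(np.int64(137), np.int64(222)), (np.int64(137), np.int64(223)), (np.int64(138), np.int64(224))] [[0.5464, 0.2718, 0.0954], [0.5443, 0.2726, 0.0944], [0.5432, 0.2713, 0.092]]
T 578 [0.54366408 0.25932374 0.0442355 ] 0.0026508577899263587
((544.1996459960938, 260.59661865234375), (63.32621383666992, 114.8193130493164), 9.3253755569458)
[[503.70001220703125, 312.1000061035156], [522.2999877929688, 198.8
[... 181 characters left out ...]
 [0.5415 0.2584] [0.5353 0.2508] [0.5476 0.266 ]
0.07 10 [0.5392 0.2531] [0.5336 0.2496] [0.5501 0.2614]
0.08000000000000002 5 [0.5438 0.2507] [0.5359 0.2492] [0.5515 0.2527]
0.09000000000000001 15 [0.5414 0.2571] [0.5339 0.25  ] [0.5497 0.2739]
0.1 36 [0.5436 0.2604] [0.5361 0.2507] [0.5522 0.27  ]
0.11000000000000001 1 [0.5473 0.2548] [0.5473 0.2548] [0.5473 0.2548]
stud [(np.int64(171), np.int64(196)), (np.int64(162), np.int64(197)), (np.int64(162), np.int64(198))] [[0.5515, 0.2499, 0.0781], [0.5468, 0.2737, 0.0939], [0.5439, 0.2739, 0.0933]]
table T 0.0033963728447444774
table T -0.0007709540878716274
table T 0.002479335658799958
table S -0.002046075492392857
table S 0.009378311091603128
```

```bash
python3 - <<'E'
from h import *
import pickle
S=pickle.load(open("scene0.pkl","rb"));T=pickle.load(open("top0.pkl","rb"))
def cloud(f,r0,r1,c0,c1):
    v,u=np.mgrid[r0:r1,c0:c1]; z=f["range_z"][r0:r1,c0:c1]
    P=np.stack([(u-f["cx"])/f["fx"]*z,(v-f["cy"])/f["fy"]*z,z],-1)
    return (P-f["t"])@f["R"],f["img"][r0:r1,c0:c1].astype(int),u,v
P,I,u,v=cloud(S,205,280,110,190)
m=(P[...,2]>.055)&(P[...,2]<.093)&(P[...,0]<.541)&(I.sum(-1)<330)
Q=P[m];A=np.c_[Q[:,1],Q[:,2],np.ones(len(Q))]
for k in range(3):
    c=np.linalg.lstsq(A,Q[:,0],rcond=None)[0]; r=Q[:,0]-A@c; k=abs(r)<2*r.std(); Q=Q[k];A=A[k]
print("near face x=",c,"resid",r.std(),len(Q), "yaw of normal deg",np.degrees(np.arctan(c[0])))
m=(P[...,2]>.097)&(P[...,2]<.106)&(P[...,1]>.23)&(P[...,1]<.29)&(P[...,0]>.52)&(P[...,0]<.57)
X=np.array([ray(S,a,b,.1)[:2] for a,b in zip(u[m],v[m])])*1000
print(cv2.minAreaRect(X.astype(np.float32)),P[m].mean(0))
P,I,u,v=cloud(T,175,225,140,205)
dark=(I[...,0]<125)&(I[...,0]-I[...,2]>5)
m=(P[...,2]>.094)&(P[...,2]<.108)&(P[...,1]>.23)&(P[...,1]<.29)
X=np.array([ray(T,a,b,.1)[:2] for a,b in zip(u[m],v[m])])*1000
print(cv2.minAreaRect(X.astype(np.float32)),m.sum())
# zoom handle S
save("handleS",S,(213,248,130,160),20)
E
```

```text
near face x= [0.11390782 0.00484556 0.50553446] resid 0.0009761192780413663 135 yaw of normal deg 6.49842826836535
((540.5218505859375, 261.2208557128906), (18.26579475402832, 20.068071365356445), 77.67597198486328) [0.54300724 0.26101865 0.09870677]
((543.9598388671875, 259.68438720703125), (18.911724090576172, 15.278627395629883), 88.06693267822266) 40
```

View pics/handleS.png

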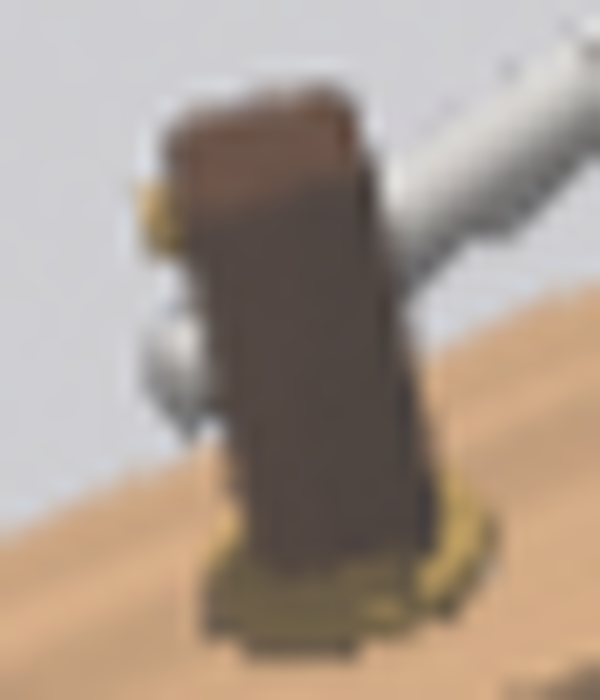

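```bash
python3 - <<'E'
from h import *
import pickle
S=pickle.load(open("scene0.pkl","rb"));T=pickle.load(open("top0.pkl","rb"))
save("eyeS",S,(207,232,235,275),20)
save("eyeT",T,(195,215,242,280),20)
save("postT",T,(190,215,240,270),20)
C=[ray(T,(a+.5)/8-.5+225,(b+.5)/8-.5+135,.008)[:2]*1000 for a,b in((160,85),(640,130),(578,640),(98,580))]
C=np.array(C);print(C.round(1));print(np.linalg.norm(C-np.roll(C,1,0),axis=1), C.mean(0))
for i,j in((0,1),(3,2),(3,0),(2,1)):d=C[j]-C[i];print(np.degrees(np.arctan2(d[1],d[0])))
C=np.array([ray(S,(a+.5)/7-.5+205,(b+.5)/7-.5+165,.008)[:2]*1000 for a,b in((50,203),(228,470),(710,335))]);print(C.round(1),np.linalg.norm(np.diff(C,axis=0),axis=1))
E
```

```text
[[ 721.1   25.3]
 [ 694.2 -167.3]
 [ 489.6 -134.6]
 [ 519.5   54.5]]
[203.6552665  194.4924832  207.17545793 191.44557018] [606.08730032 -55.53776306]
-97.95225040303481
-98.99452172718081
-8.235279990201814
-9.081947478384668
[[ 712.1   27.1]
 [ 509.8   59.6]
 [ 484.5 -131.3]] [204.93711015 192.55123135]
```

View pics/eyeS.png

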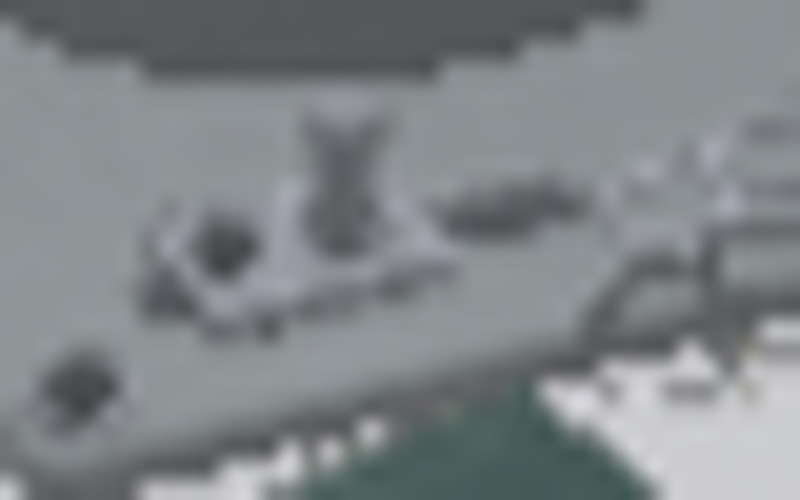

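View pics/eyeT.png

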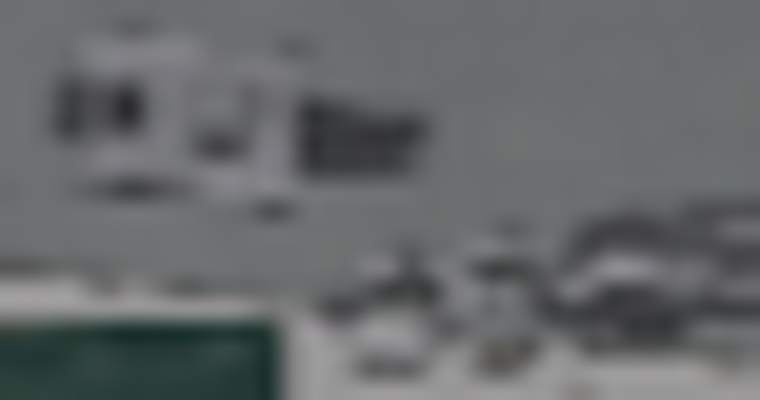

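View pics/postT.png

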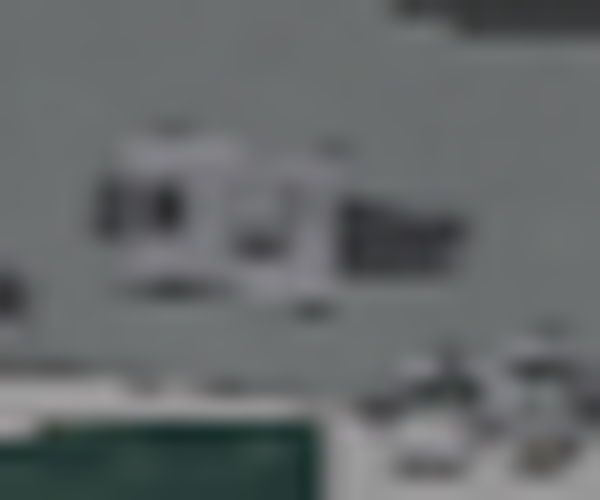

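```bash
python3 - <<'E'
from h import *
import pickle
S=pickle.load(open("scene0.pkl","rb"));T=pickle.load(open("top0.pkl","rb"))
def cloud(f,r0,r1,c0,c1):
    v,u=np.mgrid[r0:r1,c0:c1]; z=f["range_z"][r0:r1,c0:c1]
    P=np.stack([(u-f["cx"])/f["fx"]*z,(v-f["cy"])/f["fy"]*z,z],-1)
    return (P-f["t"])@f["R"]
np.set_printoptions(linewidth=250)
P=cloud(S,205,230,245,300);print("S z mm cols245-299 rows205-229")
for r in range(25):print(205+r,' '.join("%3d"%x for x in P[r,:,2]*1000))
P=cloud(T,193,216,240,295);print("T cols240..294 rows 193..")
for r in range(23):print(193+r,' '.join("%3d"%x for x in P[r,:,2]*1000))
E
```

```text
S z mm cols245-299 rows205-229
205   7   7   7   6   6   6   8   7   7   8   6   6   6   7   7   6   7   7   6   7   8   7   7   7   7   7   7   7   6   7   5   6   7   6   8   6   6   5   7   7  28  29  27  29  30  27  27  25  25  26  24  16  15  14   6
206   7   4   7   7   7   6   6   8   7   7   7   4   5   7   6   6   6   6   7   7   6   5   7   5   8   7   7   7   5   6   5   6   6   8   8   7   7   8  29  28  29  29  27  27  29  27  27 495  23  23  20  14  15  12   5
207   5   7   7   6   6   7   8   5   8   7   6   5   7   7   8   5   7   5   6   6   5   8   6   7   8   6   6   6   7   6   9   6   8   6   7   4  30  29  29  29  30  29  28  26  25  24  23  24  22  18   6  11  10   6   7
208   7   7   7   4   6   6   7   5   7   6   6   6   5   6   6   7   7   7   6   6   7   6   7   6   7   5   7   6   7   6   7   7   5  27  30  27  29  28  26  27  28  26  26  25  25  22  22  19  15   6   6   5   6   6   6
209   7   7   6   6   6   7   6   7   9   6   7   6   4   5   7   6   7   7   7   7   5   6   5   7   6   8   6   6   5   7   6  28  29  30  30  29  28  27  27  27  26  24  
[... 9014 characters left out ...]
  7  13   8   7   4  10  16
213   5   1   1   0   0   3   9   4   9   2   0   0   3   0   0   7   3   3  -4  -1   2   0   0   0   2   2  -2  -2  -3  -1  -1  -4  -7   0   4 1416   0   2   0   4  -6   1   5   5   7   6  11   6   6   7   5   7   7   8   9
214   4   0   3   1   0   3   5   4  -1   0   5   0   0  -4   2   1   0   0  -3   1   0   3   8  -5  -1   0   7   0   0   0   4   0  -4  -1   1  -3  -6   0 -10   0  -2  -6   1   0  -5  -1   0   2  -3  -3   0   5  10   7  14
215   5   6   3   6  -2   8  -3   5   1  -1   3   1   0   3   1   0   0   0   1  -4  -1   1  -5   2   2   6   0   3  -1  -3   0  -3   3  -1  -4  -2  -3   1   5  -5   2  -4   0  -5   0   0   0   1   0  -2   0   3   0   0   2
```

```bash
cat >> h.py <<'E'
def cloud(f,r0,r1,c0,c1):
    v,u=np.mgrid[r0:r1,c0:c1]; z=f["range_z"][r0:r1,c0:c1]
    P=np.stack([(u-f["cx"])/f["fx"]*z,(v-f["cy"])/f["fy"]*z,z],-1)
    return (P-f["t"])@f["R"],f["img"][r0:r1,c0:c1].astype(int),u,v
def plane(f,m,u,v,z): return np.array([ray(f,a,b,z)[:2]*1000 for a,b in zip(u[m],v[m])])
E
python3 - <<'E'
from h import *
import pickle
S=pickle.load(open("scene0.pkl","rb"));T=pickle.load(open("top0.pkl","rb"))
for n,f,w,lo,wp in(("S",S,(213,219,263,278),.017,(210,214,249,256)),("T",T,(207,213,259,272),.016,(198,202,251,257))):
    P,I,u,v=cloud(f,*w); m=(P[...,2]>lo)&(P[...,2]<.029)
    X=plane(f,m,u,v,.022)
    print(n); print(X.round(0).astype(int).tolist())
    P,I,u,v=cloud(f,*wp); m=(P[...,2]>.024)&(P[...,2]<.036)
    X=plane(f,m,u,v,.030);print("post",X.round(0).tolist(),X.mean(0))
    # arm end and whole arm
    w2=(185,216,285,310) if n=="S" else (150,212,285,302)
    P,I,u,v=cloud(f,*w2)
E
```

```text
S
[[515, -42], [513, -44], [512, -46], [511, -48], [509, -50], [508, -52], [506, -55], [512, -37], [504, -50], [513, -29], [511, -31], [510, -33], [509, -35], [507, -37], [502, -45], [500, -47], [512, -22], [510, -24], [503, -34], [502, -36], [501, -38], [499, -40], [498, -42], [508, -19], [501, -30], [500, -32], [504, -17], [503, -19], [502, -21], [500, -23], [499, -25], [497, -27]]
post [[542.0, 3.0], [539.0, -1.0], [537.0, -3.0], [538.0, 6.0], [536.0, 4.0], [535.0, 2.0], [533.0, -0.0], [534.0, 8.0], [532.0, 6.0], [531.0, 4.0], [529.0, 2.0]] [535.03826326   2.76695791]
T
[[515, -39], [515, -42], [515, -45], [515, -48], [512, -20], [512, -26], [512, -29], [512, -33], [512, -36], [509, -20], [509, -36], [508, -51], [508, -54], [506, -36], [503, -20], [503, -32], [502, -39], [502, -42], [502, -45], [502, -48], [500, -23], [500, -26], [499, -29]]
post [[541.0, 4.0], [541.0, 1.0], [540.0, -2.0], [537.0, 4.0], [537.0, 1.0], [537.0, -2.0], [534.0, 4.0], [534.0, 1.0], [534.0, -2.0]] [537.36241393   0.89629007]
```

```bash
python3 - <<'E'
from h import *
import pickle
S=pickle.load(open("scene0.pkl","rb"));T=pickle.load(open("top0.pkl","rb"))
for u,v in((40,100),(90,140),(260,345),(20,345),(140,50),(250,367),(100,157),(182,100)): print(u,v,pt(T,u,v))
print(proj(T,(.159,.579,.231)))
for a,b in((547,575),(545,540),(565,160)): print("arm",ray(T,(a+.5)/8-.5+225,(b+.5)/8-.5+135,.038))
E
```

```text
40 100 [ 0.39219199 -0.01287971  1.28939881]
90 140 [ 0.39035271 -0.01179705  1.25040118]
260 345 [ 0.09631846 -0.00831546  0.01213693]
20 345 [0.16302598 0.53987591 0.36251507]
140 50 [0.97521611 0.31572963 0.1930655 ]
250 367 [0.07680492 0.00786653 0.21275234]
100 157 [ 0.38689374 -0.01013203  1.23635874]
182 100 [0.82842557 0.19812385 0.15449503]
(np.float64(34.44842006283153), np.float64(337.76351389946))
arm [ 0.51198716 -0.12266164  0.038     ]
arm [ 0.52563712 -0.12240467  0.038     ]
arm [ 0.67579834 -0.13586177  0.038     ]
```

Emit:
move_arm(steps="20 9 0 4 60; 60 27 0 12 50; 110 50 0 21 50; 160 72 0 30 50; 210 94 0 39 50; 260 117 0 48 50; 310 139 0 57 50; 360 162 0 66 50; 405 182 0 74 50; 440 198 0 80 50; 455 204.5 0 82.7 50; 455 204.5 0 82.7 50", force=60)

```text
clock: 1.6
tool_pos: [0.5437, 0.2605, 0.2306]
tool_rot: [3.141, -0.001, -1.712]
contact_force: [0.1, 0.6, 0.4]
gripper_width: 0.05
```

Emit:
move_arm(steps="0 0 20 0 50; 0 0 60 0 50; 0 0 105 0 50; 0 0 140 0 50; 0 0 165 0 50; 0 0 175 0 50; 0 0 175 0 50")

```text
clock: 2.48
tool_pos: [0.543, 0.2615, 0.0564]
tool_rot: [3.141, -0.0, -1.71]
contact_force: [-0.0, -0.5, 0.2]
gripper_width: 0.0502
```

```bash
python3 - <<'E'
from h import *
f=grab_frame("scene");save("s1",f,(195,285,100,200),7)
f=grab_frame("top");save("t1",f,(165,225,130,210),8); print(state()["tool_pos"],state()["contact_force"])
E
```

```text
[0.54387227 0.26168876 0.05784186] [-0.19224214 -0.20773956 -0.12260553]
```

View pics/s1.png

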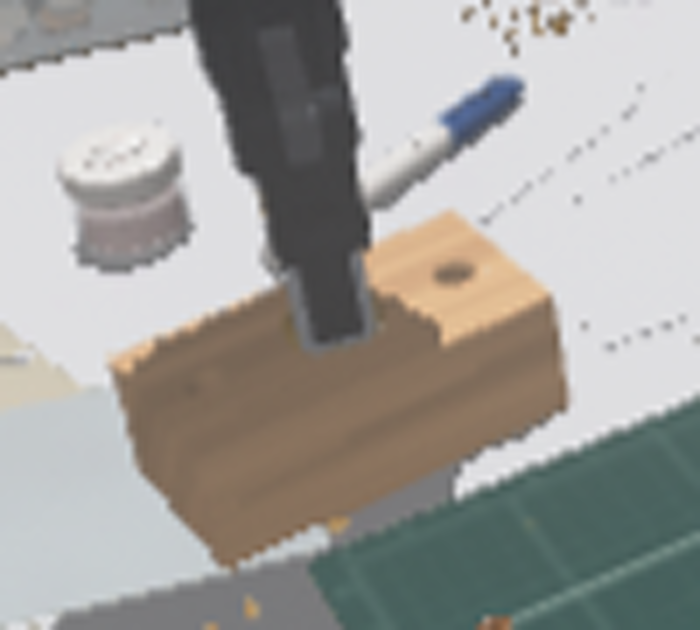

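The near finger stands in front of the handle at about (330,310) in the crop, with the handle hidden behind it. I'll close the gripper now.

Emit:
move_arm(steps="0 0 0 0 30; 0 0 0 0 22; 0 0 0 0 15; 0 0 0 0 12; 0 0 0 0 12; 0 0 0 0 12", force=100)

```text
clock: 3.32
tool_pos: [0.5439, 0.2612, 0.0573]
tool_rot: [-3.14, 0.001, -1.711]
contact_force: [-0.3, 0.5, 4.6]
gripper_width: 0.019
```

Emit:
move_arm(steps="0 0 -5 0 12; 0 0 -20 0 12; 0 0 -45 0 12; 0 0 -70 0 12; 0 0 -90 0 12; 0 0 -100 0 12; 0 0 -100 0 12")

```text
clock: 4.2
tool_pos: [0.5435, 0.2612, 0.1568]
tool_rot: [-3.141, 0.001, -1.711]
contact_force: [-0.3, 0.0, -1.4]
gripper_width: 0.0193
```

```bash
python3 - <<'E'
from h import *
import pickle
f=grab_frame("scene");save("s2",f,(175,285,100,200),6);pickle.dump(f,open("s2.pkl","wb"))
print(state()["tool_pos"],state()["contact_force"],state()["gripper_width"])
print([proj(f,(.5435,.261,z)) for z in(.106,.175)])
E
```

```text
[0.54317538 0.26096366 0.15570633] [-0.2052235 -0.4360531 -1.7611349] 0.019090865443012636
[(np.float64(141.73744555579094), np.float64(216.7087397617203)), (np.float64(135.41825755511155), np.float64(187.1003121680052))]
```

View pics/s2.png

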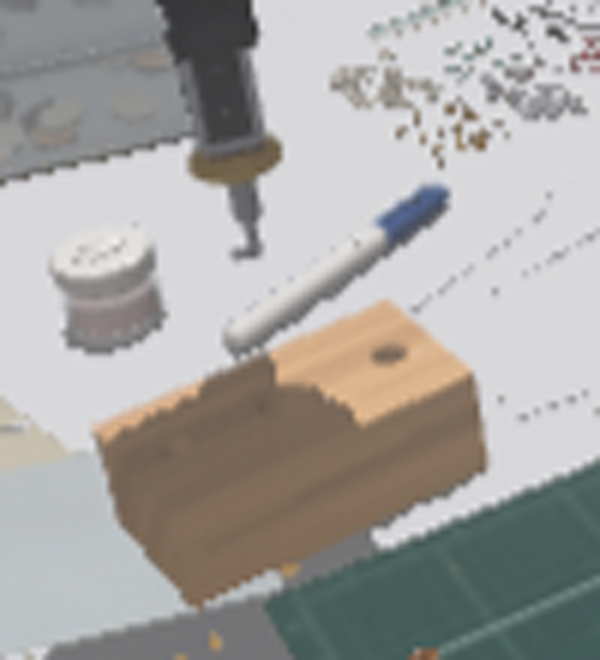

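Emit:
move_arm(steps="15 0 0 -1 12; 50 -1 0 -3 12; 95 -1 0 -6 12; 140 -2 0 -9 12; 185 -2 0 -11 12; 230 -3 0 -14 12; 265 -4 0 -15.6 12; 288 -4 0 -16.6 12; 294 -4 0 -16.6 12; 294 -4 30 -16.6 12; 294 -4 55 -16.6 12; 294 -4 65 -16.6 12")

```text
clock: 5.75
tool_pos: [0.5051, -0.0307, 0.0893]
tool_rot: [3.138, -0.0, -1.421]
contact_force: [1.2, 0.2, -1.2]
gripper_width: 0.0189
```

```bash
cat > look.py <<'E'
from h import *
import pickle,sys
n=sys.argv[1]
for k,w,sc in(("scene",(170,240,225,305),9),("top",(185,220,235,300),12)):
    f=grab_frame(k);pickle.dump(f,open(k[0]+n+".pkl","wb"));save(k[0]+n,f,w,sc)
s=state();print(s["tool_pos"],s["tool_rot"],s["contact_force"],s["clock"])
E
python3 look.py 3
```

```text
[ 0.50561396 -0.03064297  0.09030152] [ 3.13951536e+00 -3.89078736e-04 -1.42111073e+00] [-0.0075689   0.01478597 -0.31630173] 5.85
```

View pics/s3.png

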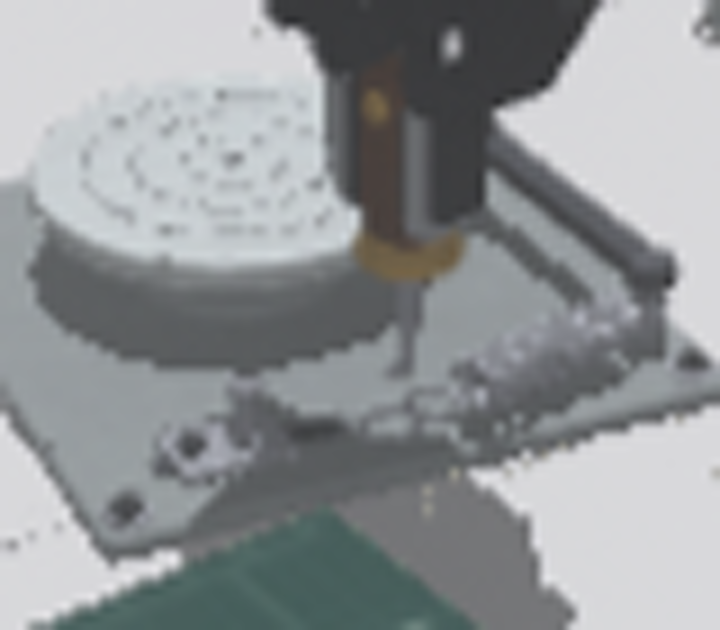

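View pics/t3.png

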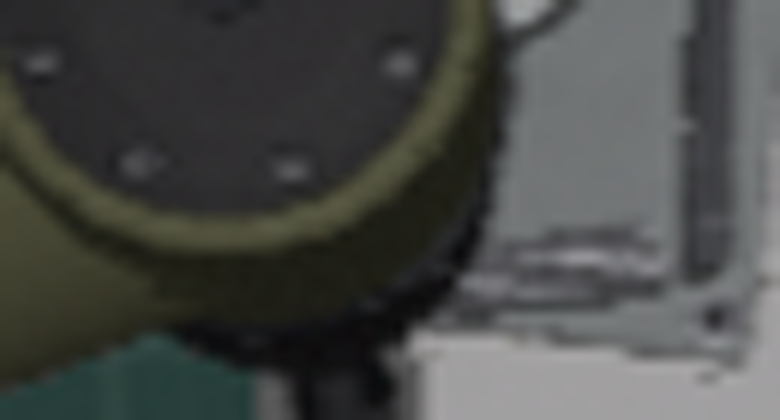

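```bash
python3 - <<'E'
from h import *
import pickle
f=pickle.load(open("s3.pkl","rb"))
P,I,u,v=cloud(f,198,215,262,278)
for r in range(17): print(198+r,' '.join("%4d"%x for x in P[r,:,2]*1000))
for r in range(0,16):
    m=(P[r,:,2]>.033)
    if m.any():
        c=u[r][m]; z=P[r][m][:,2].mean(); uc=(c.min()+c.max())/2
        print(198+r,c.min(),c.max(),P[r][m].mean(0).round(4))
for z in(.040,.044,.05,.057): print(z,proj(f,(.5062,-.0307,z)))
print("eye",proj(f,(.5057,-.0277,.022)))
E
```

```text
198   37   36   77   78   79   78   78   78   80   79   78   79   78   79    9    6
199   35   32   33   77   77   78   78   79   79   78   78   77   78   75    6    7
200    9    6    6    7    6   76   77   75   76   76   74   75    5    6    6    8
201    7    6    7    6    6    7   65   67   68   66    7    6    7    6    6    6
202    4    5    6    6    6    5   63   64   66   64    6    7    6    8    8    7
203    6    6    7    5    6    7   60   62   62   61    7    7    7    6    6    7
204    7    6    6    7    8    6   56   58   60   59    6    7    7    6    6    6
205    6    5    7    6    7    5   55   56   57   55    7    7    5    6    8    7
206    6    8    6    7    8    6    6   52   52    7    6    7    6    5    6    7
207    7    6    7    6    8    8    7   47   49    7    7    6    6    6    7    7
208    8    7    6    6    7    6    7   47   47    7    6    4    8    5    6    6
209    7    6    6    6    6    7    5   44   43    6    5    6    7    7   28   29
210    6    5    6    6    7    7  495   42   41    6    7    6    6   25   24   26
211    6
[... 534 characters left out ...]
5023 -0.0288  0.062 ]
204 268 271 [ 0.5028 -0.029   0.0589]
205 268 271 [ 0.5028 -0.0291  0.056 ]
206 269 270 [ 0.5039 -0.0299  0.0523]
207 269 270 [ 0.5049 -0.0306  0.0487]
208 269 270 [ 0.5031 -0.0293  0.0472]
209 269 270 [ 0.5036 -0.0297  0.0439]
210 268 270 [0.304  0.1079 0.193 ]
211 268 269 [0.2054 0.1781 0.2674]
213 268 268 [-0.0932  0.3817  0.4954]
0.04 (np.float64(269.230681924132), np.float64(209.7842102495481))
0.044 (np.float64(269.23574022727), np.float64(208.39923679352125))
0.05 (np.float64(269.2433720552418), np.float64(206.3096271213344))
0.057 (np.float64(269.25234382583625), np.float64(203.85313849503444))
eye (np.float64(268.32243937328553), np.float64(216.39879821361708))
```

Emit:
move_arm(steps="0 0 6 0 12; 0 0 13 0 12; 0 0 18 0 12; 0 0 23 0 12; 0 0 26 0 12; 0 0 28 0 12; 0 0 28 0 12")

```text
clock: 6.72
tool_pos: [0.5062, -0.0307, 0.0633]
tool_rot: [3.141, -0.0, -1.421]
contact_force: [-0.0, 0.1, -1.9]
gripper_width: 0.0187
```

```bash
python3 look.py 4; python3 - <<'E'
from h import *
import pickle
f=pickle.load(open("s4.pkl","rb"))
P,I,u,v=cloud(f,203,222,260,280)
for r in range(19): print(203+r,' '.join("%4d"%x for x in P[r,:,2]*1000))
E
```

```text
[ 0.50636585 -0.03068959  0.06353816] [-3.14126726e+00 -1.65791934e-04 -1.42141580e+00] [-0.56373587  0.89267296 -0.62425032] 6.825
203    8    7    6    8    6   59   62  495   64   69   69   69   68   70   72   68   64    7    7    8
204    6    7    7    8    6   58   59   60   62   64   67   69   65   64   64   61    8    7    6    7
205    6    8    6    7   53   53   54   59   60   59   60   64   63   55   52   52    7    5    5    7
206    5    8    8    7   52   52   54   54   57   57   57   56   56   53   52   53    5    6    7    6
207    6    6    7    5   51   51   54   53   53   52   53   54   53   53   52   52    5    6    7    7
208    7    6    7    6    6   50   51   53   52   54   53   52   52   52   50  495    7    7   27   29
209    8    6    6    6    7    7   48   51   49   52   52   49   50   48    8    6   28   29   29   29
210    8    8    5    6    6    6    7    6   41   40   41   38    6    6    7   25   24   28   29   28
211    8    6    6    5    7    6    7    6   37   39   40  495    6    7    9   23  495   17   19   27
212    5    6    6    7    6    
[... 307 characters left out ...]
6    5    6   22   21   27   25   21    6    8    7   22   20    8    8   13
216    6    7    8    5    7   21   20    7    8   23   22   22   21   22   21   20    7    7    7    7
217    7    6    7    6    6   21    7    7    8   19   21   23    5    6    8    8    7    7    6    7
218    7    7    7    6    6   22   21   22   22   21   20    5    7    7    6    6    6    6    7    7
219    7    4    8    6    6    6    7   14   16   16   13    7    5    5    5    7    5    5    5    6
220    7    6    6    6    7    7    6    7   11    7  495    7    6    6    6    6    3    3    2    2
221    5    8    8    5    7    5    5    6    7    6    5    4    4    3    3    2    2    1   -1   -2
```

View pics/s4.png

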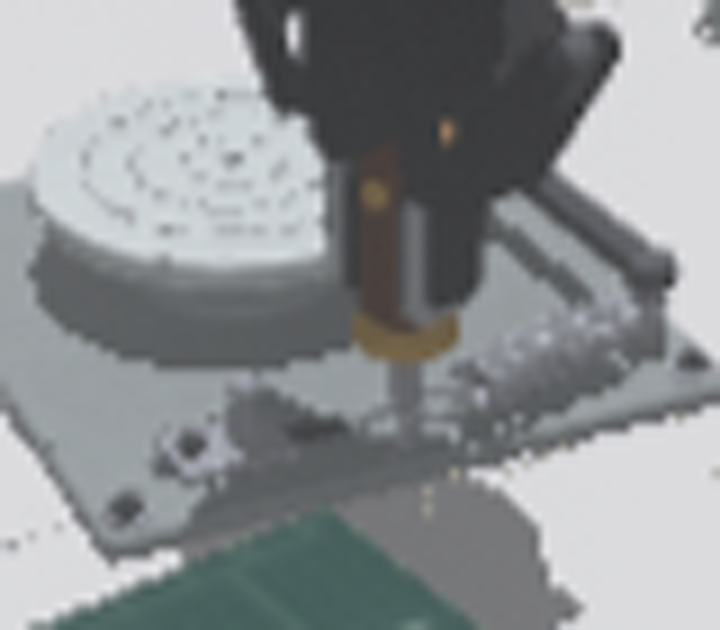

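The scene crop shows the shank passing through the pull eye at about (400,420). The toe shows below the eye's wire in depth (row 219, z 14–16 mm). Next I'll draw it to contact.

Emit:
move_arm(steps="-3 0 0 0 12; -6 0 0 0 12; -9 0 0 0 12; -11 0 0 0 12; -13 0 0 0 12; -15 0 0 0 12; -15 0 0 0 12", force=120)

```text
clock: 7.7
tool_pos: [0.504, -0.0157, 0.0633]
tool_rot: [-3.142, -0.0, -1.421]
contact_force: [0.3, 0.6, -1.9]
gripper_width: 0.0185
```

```bash
python3 look.py 5; python3 - <<'E'
from h import *
import pickle
f=pickle.load(open("s5.pkl","rb"))
P,I,u,v=cloud(f,203,222,250,280)
for r in range(19): print(203+r,' '.join("%3d"%x for x in P[r,:,2]*1000))
E
```

```text
[ 0.50399319 -0.01586104  0.06332693] [ 3.14157519e+00 -7.56136459e-05 -1.42147840e+00] [ 0.09517997  0.18921766 -0.59807177] 7.8
203  12   9  10  10   9  11   9   7  64  64  66  68  68  71  74  75  75  76  76  77  77  74  74  73   7   6   6   6   6   7
204   9   8   9   8   8   7   7   7   6   5  63  65  65  69  71  73  73  72  73  75  75  73  71   7   7   5   7   8   8   8
205   6   6   5   7   6   6   7   7   6   7  60  62  64  65  68  69  71  69  69  72  69  67 495   7   8   7   7   6   7   6
206   6   7   6   6   7   7   5   7   7   6  57  60  61  64  65  68  68  65  68  68  63   7   6 495   7   6   6   9   7   6
207   6   6   7   6   6   6   6   8   6  52  51  55  58  60  61  63  65  64  63  56  52   5   7   7   5   7   6   6   6   7
208   7   5   9   6   6   5   7   8   6  52  52  54  54  56  58  57  57  55  55  52  52  51   7   4   7   6   7   6  28  28
209   7   6   6   7   6   8   7   6   8  51  52  52  51  53  54  54  53  54  52  52  52  50   6   7   6   7  29  30  29  29
210   7   6   6   7   8   6   7   8   6   7  51  52  52  52  53  53  53  53  52  51  49   8   6   7  2
[... 685 characters left out ...]
   8   7   8   6  30  31  30  20  22  23   7   7   7  21  19   6   6   7   7   7
217  14  15  15  14  12  11   6   8   7   7   8   7   8  21  27  28  27   6   7  19  19  20  21   6   7   7   7   6   7   8
218  13  13  13  14  10  12  12   6   7   7   6   6   7  22   7  23   7   6   7  21   5   6   7   7   7   7   7   7   7   7
219  12  11  10  10   9   9  10  10   6   6   6   6   6  19  21  21  22  21  21   6   6   6   6   7   8   6   7   6   5   5
220  10  10  11  10  11  10   9   8   7   6   7   6   7   8   6  18   7   5   7   5   8   6   7   7   6   5   6   3   4   2
221  11   9  10   7   7   6   7   7   8   7   7   6   7  16  15  13   8   7   7   6   5   3   3   3   4   3   2  -1  -1  -1
```

View pics/s5.png

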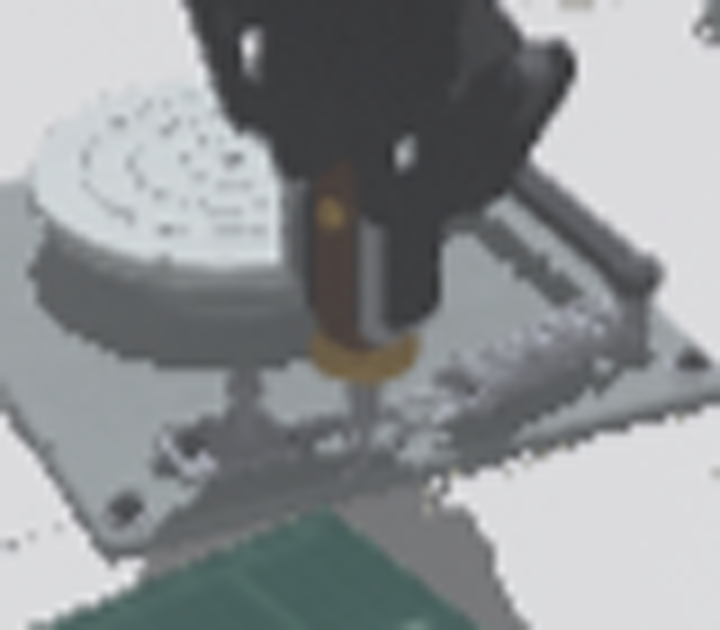

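Emit:
move_arm(steps="-1 0 -4 0 12; -2 -0.5 -8 0 12; -3 -1 -13 0 12; -4 -1 -17 0 12; -4 -1 -20 0 12; -8 -5 -20 2 12; -12 -10 -20 4.5 12; -16 -14.5 -20 6.6 12; -20 -19.5 -20 8.5 12; -23 -24 -20 10 12; -26 -28 -20 11.6 12; -26 -28 -20 11.6 12")

```text
clock: 9.3
tool_pos: [0.5271, 0.012, 0.0829]
tool_rot: [3.139, -0.005, -1.625]
contact_force: [-1.3, -7.6, -1.6]
gripper_width: 0.0185
```

```bash
python3 look.py 6; python3 - <<'E'
from h import *
import pickle
f=pickle.load(open("s6.pkl","rb"))
P,I,u,v=cloud(f,195,222,235,280)
for r in range(27): print(195+r,' '.join("%3d"%x for x in P[r,:,2]*1000))
E
```

```text
[0.52699822 0.01182414 0.08289238] [ 3.13905041 -0.0044785  -1.62476452] [-0.33044015 -7.62911003 -1.84651344] 9.4
195  41  42  41  41  41  41  41  40  42  82  84  88  90  95  95  96  98  98  95  95  96  94  40  42  41  41  41  41  41  41  42  41  40  40  36  33   7   7   6   6   6   8   6   6   5
196  41  41  42  42  41  42  42  41  40  41  82  84  87  92  93  92  94  96  95  93  93  93  40  41  41  42  41  41  40  41  40  38  36  36  32   8   8   7   7   6   5   6   6   7   7
197  40  39  39  41  41  41  41  40  41  41  79  81  84  90  92  89  92  92  92  90  88  88  40  41  40  42  41  38  39  38  37  34  34  33   7   8   7   7   6   5   6   6   7   7   6
198  36  37  38  37  40  40  40  41  40  41  41  79  82  86  88  86  90  89  89  85  83 495  39  43  39  39  39  37  36  36  32  33   8   8   6   8   6   7   7   5   7   6   7   8   8
199  32  32  34  35  35  36  38  37  39  38  72  75  79  81  85  85  83  83  82  76  70  72  37  38  36  35  36  34  33  32   7   5   5   9   7   5   5   6   7   6   6   7   5   6   6
200   7   6   6  32  34  33  35  33  36  72  72  73  75  78  79  
[... 3282 characters left out ...]
  10  11  14  14  14  10  11  12  13  12  12  12  10  11   8   5   6   8   5   5   6   7   7   8   6   6   5   6   6   6   7   7   7   8   7   7   8
219   7   6   7   6   7   8   6   7  10  10  13  14  12  10  11  11  12  10  11  10  10   9  12   7   8   7   7   8   6   4   6   6   6   7   6   7   6   7   7   7   6   7   7   5   5
220   7   6   7  10   6   7   6   6   8  12  10  11  10  11  10  11  12  12  11  11  11   9   8   6   6   6   7   6   7   7   6   8   6   6   7   7   5   6   6   7   6   5   4   3   1
221   7   7   6   8   7   6   7   5   6  11  12  12  10  11  10  10   9   8   8   6   7   7   6   6   6   6   7   6   6   7   5   7   7   5   6   6   5   6   6   2   3   2   1   0  -1
```

View pics/s6.png

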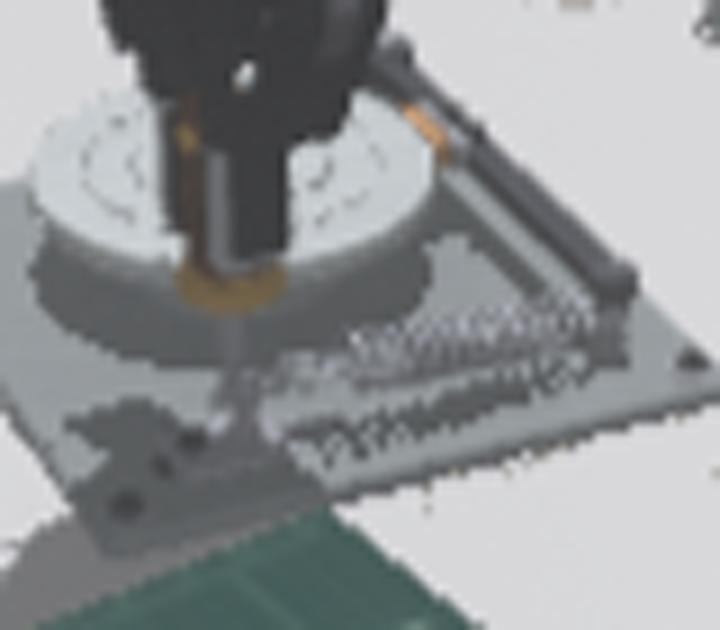

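Emit:
move_arm(steps="0 0 -2 0 12; 0 0 -4 0 12; -2 -3 -4 1.5 12; -4 -6 -4 3 12; -6 -9 -4 4.5 12; -8 -11 -4 5.5 12; -10 -12.5 -4 5.5 12; -10 -12.5 -4 5.5 12; -10 -12.5 -4 5.5 12")

```text
clock: 10.52
tool_pos: [0.5394, 0.0201, 0.0865]
tool_rot: [3.138, -0.007, -1.721]
contact_force: [-1.6, -9.7, -3.3]
gripper_width: 0.0184
```

```bash
cat > dump.py <<'E'
from h import *
import pickle,sys
f=pickle.load(open("s%s.pkl"%sys.argv[1],"rb"))
a=[int(x) for x in sys.argv[2:]]
P,I,u,v=cloud(f,*a)
for r in range(a[1]-a[0]): print(a[0]+r,' '.join("%3d"%x for x in P[r,:,2]*1000))
E
python3 look.py 7; python3 dump.py 7 198 220 232 272
```

```text
[0.53936848 0.02014034 0.08651657] [ 3.13799448 -0.00657856 -1.72134169] [-0.81493019 -9.5064925  -2.6235847 ] 10.625
198   6  32  34  36  38  36  39  76  75  78  79  78  80  80  79  79  77  76  74  41  42  41  40  40  42  41  40  40  39  39  38  37  36  34  32   6   6 495   5   8
199   5   6   6  30  34  34  35  74  75  76  75  76  77  75  75  76  74  76  76  40  39  39  39  39  37  38  36  37  35  34  36  34  32   6   5   7   7   6   6   5
200   7   5   6   5   7   7  33  72  73  75  75  76  76  76  76  74  75  72  37  38  36  38  36  37  36  35  35  34  34  33   8   7   7   8   6   6   7   7   6   6
201   6   6   6   6   8   6   7   6   8  72  73  74  73  75  73  74  72  36  34  33  34  33  32  33  31  32   9  11   9   7   6   6   7   7   5   7   7   6   6   8
202   7   7   7   7   7   6   7   6   7   7  10  64  63  64  64  11  11  12  11  11  10  13  10  13  10   8   9   7   8   5   5   7   6   6   6   8   6   8   5   7
203   9   8   7   6   5   6   5   5   7   5   8   7  63  62  61  10  11   9  10  10  10   8   9   9   9   7   7   7   7   7   8   7   6   8   8   6   4   6   7   
[... 1925 characters left out ...]
   6   6   6   5   7   7   8   6   6   6   6
216   6   7   8   7   7   7   8   7   7   6   6   6   7   6   6   6  10  12  13  17  18  16  11   8   7   8   6   8   7   6   7   7   8   7   6   7   7   6   8   6
217   6   7   7   6   5   8   7   6   6   7   5   7  10  10  11  12  10  10  11  14  15  14  12  10   6   6   6   6   5   6   7   7   7   8   6   8   7   7   8   7
218   8   8   6   7   6   7   7   6   6   7  11  10  11  15  15  14  11  11  12  11  13  12  11  10  11   7   7   8   6   7   6   6   5   6   9   5   6   7   8   6
219   6   6   7   6   8   7   8   6   6   7   6  10  11  14  16  13  11  10  10  10  12  11  10  14  10  10   6   7   5   7   6   6   6   7   7   6   8   6   7   9
```

View pics/s7.png

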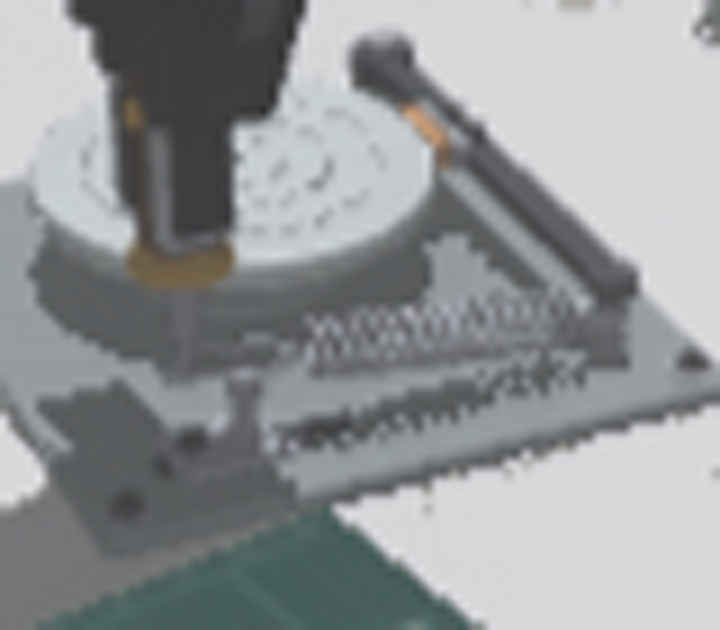

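```bash
cat > rel.py <<'E'
from h import *
import pickle,sys
f=pickle.load(open("s7.pkl","rb"))
P,I,u,v=cloud(f,203,209,244,247)
print("neck/shank",[P[r][P[r,:,2]>.037].mean(0).round(4).tolist() for r in range(6)])
# main eye pixels
pix=[(252,207),(253,207),(254,207),(251,208),(252,208),(254,208),(255,208),(256,208),(256,209),(257,209),(258,209),(251,209),(251,210),(252,210),(253,210),(254,210),(255,210),(256,210)]
X=np.array([ray(f,a,b,.0365)*1000 for a,b in pix]);print("main",X[:,:2].round(0).tolist())
pix=[(246,208),(247,208),(248,208),(249,208),(250,209),(251,208),(251,209),(243,211),(244,211),(246,211),(247,211),(248,211),(249,211),(250,211)]
X=np.array([ray(f,a,b,.038)*1000 for a,b in pix]);print("pull",X[:,:2].round(0).tolist())
for X in((.537,.001,.031),(.5394,.0201,.0365+.005),(.5394-.022*.15,.0201-.022*.989,.0365)): print(X,proj(f,X))
E
python3 rel.py
```

```text
neck/shank [[0.5349, 0.0206, 0.0624], [0.536, 0.0201, 0.0588], [0.5354, 0.0205, 0.0565], [0.5357, 0.0205, 0.0534], [0.5362, 0.0203, 0.0503], [0.5415, 0.0159, 0.0432]]
main [[546.0, -5.0], [544.0, -8.0], [543.0, -10.0], [543.0, -1.0], [542.0, -3.0], [539.0, -7.0], [538.0, -9.0], [536.0, -11.0], [532.0, -9.0], [531.0, -11.0], [529.0, -13.0], [539.0, 2.0], [535.0, 4.0], [534.0, 2.0], [532.0, -0.0], [531.0, -2.0], [530.0, -4.0], [528.0, -6.0]]
pull [[548.0, 11.0], [547.0, 9.0], [545.0, 7.0], [544.0, 5.0], [538.0, 5.0], [541.0, 0.0], [537.0, 3.0], [540.0, 24.0], [539.0, 22.0], [536.0, 18.0], [535.0, 16.0], [533.0, 14.0], [532.0, 12.0], [531.0, 10.0]]
(0.537, 0.001, 0.031) (np.float64(251.7226147215417), np.float64(211.18557544049625))
(0.5394, 0.0201, 0.041499999999999995) (np.float64(244.51166345180263), np.float64(209.4580345386011))
(0.5361, -0.0016579999999999998, 0.0365) (np.float64(252.77347072914912), np.float64(209.15327083893575))
```

```bash
cat > fit.py <<'E'
from h import *
import pickle
from scipy.optimize import least_squares
f0=pickle.load(open("scene0.pkl","rb"))
P,I,u,v=cloud(f0,211,214,250,254)
h=P[...,2]; m=(h>.0285)&(h<.033); print("post head top pts",P[m].round(4).tolist(),P[m].mean(0))
# head width per row
for r in range(3): print(P[r].round(4).tolist())
def main(f,pix,z,r=7.5):
    X=np.array([ray(f,a,b,z)[:2]*1000 for a,b in pix])
    g=lambda c:np.hypot(X[:,0]-c[0],X[:,1]-c[1])-r
    s=least_squares(g,X.mean(0),loss="soft_l1"); return s.x,g(s.x).round(1)
if __name__=="__main__":
    f=pickle.load(open("s7.pkl","rb"))
    pix=[(252,207),(253,207),(254,207),(251,208),(252,208),(254,208),(255,208),(256,208),(256,209),(251,209),(251,210),(252,210),(253,210),(254,210),(255,210),(256,210)]
    D=np.array([pt(f,a,b) for a,b in pix]);print(D.mean(0),D[:,2].round(4))
    for z in(.036,.037,.038): print(z,main(f,pix,z))
    # check on rest frame
    p0=[(270,213)]
E
python3 fit.py
python3 - <<'E'
import sys;sys.path.insert(0,'.')
E
python3 - <<'E'
from h import *
import pickle
f=pickle.load(open("s7.pkl","rb"))
save("s7z",f,(200,218,238,264),30)
E
```

```text
post head top pts [[0.5406, 0.0038, 0.0306], [0.537, 0.0002, 0.0312], [0.5377, -0.0032, 0.0297], [0.5374, 0.0058, 0.0301], [0.5372, 0.0031, 0.0292], [0.5352, 0.0013, 0.0297], [0.5352, -0.0016, 0.0286]] [0.53718506 0.00135455 0.02989345]
[[0.5406, 0.0038, 0.0306], [-0.0932, 0.3817, 0.4954], [0.537, 0.0002, 0.0312], [0.5377, -0.0032, 0.0297]]
[[0.5374, 0.0058, 0.0301], [0.5372, 0.0031, 0.0292], [0.5352, 0.0013, 0.0297], [0.5352, -0.0016, 0.0286]]
[[0.537, 0.0061, 0.0275], [0.5353, 0.0043, 0.0277], [0.5332, 0.0026, 0.0282], [0.5341, -0.0008, 0.0266]]
[ 0.53592574 -0.0035246   0.03732449] [0.0377 0.0373 0.0365 0.0399 0.0354 0.0346 0.0361 0.0363 0.0366 0.0397
 0.0392 0.0377 0.039  0.0365 0.0381 0.0365]
0.036 (array([537.93828224,  -4.56233964]), array([ 1.2,  0.5,  0.5, -0.7, -2.8, -4.1, -2.5, -0.3, -0.7, -1.4,  1. ,
       -0.4, -1.1, -1. ,  0.1,  1.7]))
0.037 (array([536.56761851,  -3.71779383]), array([ 1.2,  0.4,  0.5, -0.7, -2.8, -4.1, -2.5, -0.3, -0.7, -1.4,  1. ,
       -0.4, -1.2, -1. ,  0.1,  1.7]))
0.038 (array([535.19684305,  -2.87308421]), array([ 1.2,  0.4,  0.5, -0.7, -2.8, -4.1, -2.5, -0.3, -0.7, -1.5,  0.9,
       -0.5, -1.2, -1. ,  0.1,  1.7]))
```

View pics/s7z.png

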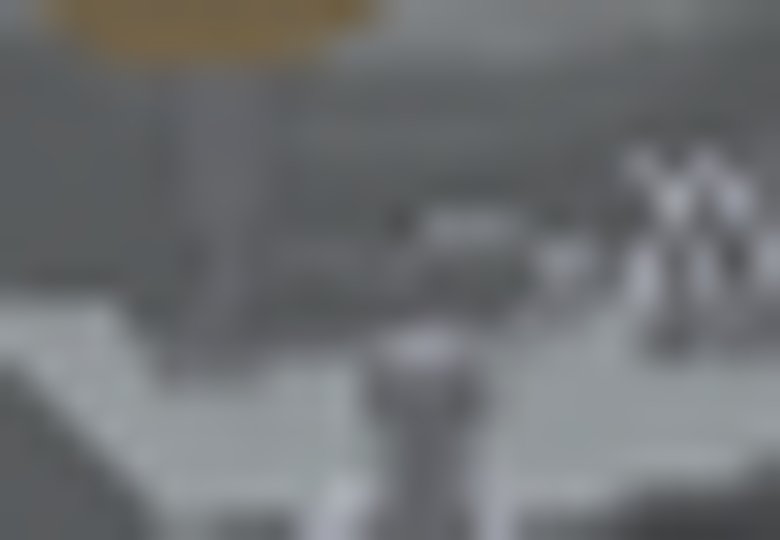

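Emit:
move_arm(steps="-1 0 0 0 12; -2 0 0 0 12; -3 0 0 0 12; -4 0 1 0 12; -5 0 2 0 12; -5 0 3 0 12; -5 0 3 0 12")

```text
clock: 11.5
tool_pos: [0.5399, 0.0247, 0.0834]
tool_rot: [3.138, -0.007, -1.721]
contact_force: [-1.4, -10.7, -2.6]
gripper_width: 0.0186
```

```bash
python3 look.py 8; python3 dump.py 8 202 217 236 266; python3 - <<'E'
from h import *
import pickle
f=pickle.load(open("s8.pkl","rb"))
save("s8z",f,(200,218,238,264),30)
E
```

```text
[0.53997414 0.024683   0.08346692] [ 3.13771131 -0.00738089 -1.72143923] [ -0.88268741 -11.21353298  -2.76225502] 11.6
202   7   6  69  70  71  73  72  71  72  71  72  69  12  10  10  11  11  12  11  10   9  10   9   7   9   5   7   7   6   8
203   4   6   7   6   7  68  69  70  69  10   9   8  10  11  10  11  11  11   9  10  10   8   8   8   7   7   8   7   6   7
204   7   5   6   7   7   7  60  59  59  59   8   8   9   8   9   9   9   8   8   7   7   7   7   5   7   6   8   7   6   5
205   6   8   7   6   6   7  56  58  56  56   5   6   8   7   7   7   5   6   6   6   7   7   7   7   7   6   5  39   7  37
206   6   8   6   7   6   6  54  54  54  52   7   6   8   8   7   7   5   6   5   7   6  40   7  39  40  38  40  32  38   8
207   7   8   7   7   8   5  50 495  51  50   7   6   6   6   7   5   5   6   6   6  35   8  39   7  38   5  31  37  31  38
208   6   6   7   8   6   6  48  49  49   6   7   8   6   6   7   8   8   6   7   7  32   6  31  38  30  37  28  34  26  35
209   6   6   7   6   8   5   6  45  44   8   7   8   6  36  33  34  32  34  34   5   6   8  28  38  26  36  26  
[... 178 characters left out ...]
   6   9   6  34  36  36  29  29  35  33   6   8  31  30  24  29  24  28  21  26
212   8   6   7   6   7   7   6  37  38  38  37  37  36  35  28  29  35  32   7   5   7   8  23  30   8  26   5  24   7   7
213   7   6   6   9   5  33  34  34  33   5   5   5   6   7  28  27  29  25   7   7   6   7   8   7   7   7   7   8   7   6
214   7   7   6   6   7   5   7   6   7   6   8   7   6   6   7  25  23  23   6   8   8   6   5   7   7   7   6   7   5   6
215   7   7   5   6   8   7   5   4   8   7   5   6   8   6   6  21  23  19  11   7   6   6   6   5   6   7   6   6   7   7
216   7   7   6   7   6   6   6   7   6   6   5   6   9  10  12  17  18  16  11  11   7   6   8   6   6   6   6   6   7   8
```

View pics/s8z.png

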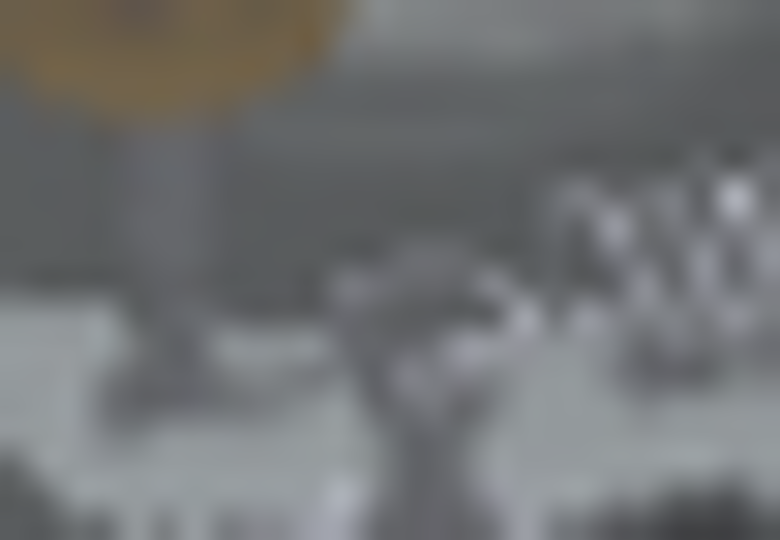

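```bash
python3 - <<'E'
from h import *
from fit import main
import pickle
f=pickle.load(open("s8.pkl","rb"))
pix=[(250,209),(251,209),(252,209),(253,209),(254,209),(249,210),(255,210),(256,210),(250,211),(251,211),(254,211),(255,211),(252,212),(253,212),(249,211)]
D=np.array([pt(f,a,b) for a,b in pix]);print(D.mean(0),D[:,2].round(3))
for z in(.033,.034,.035):
    c,r=main(f,pix,z);print(z,c,r,ray(f,252.5,210.5,z)[:2])
print("post", ray(f,251.6,211.6,.0299), ray(f,251.6,211.6,.031))
E
```

```text
post head top pts [[0.5406, 0.0038, 0.0306], [0.537, 0.0002, 0.0312], [0.5377, -0.0032, 0.0297], [0.5374, 0.0058, 0.0301], [0.5372, 0.0031, 0.0292], [0.5352, 0.0013, 0.0297], [0.5352, -0.0016, 0.0286]] [0.53718506 0.00135455 0.02989345]
[[0.5406, 0.0038, 0.0306], [-0.0932, 0.3817, 0.4954], [0.537, 0.0002, 0.0312], [0.5377, -0.0032, 0.0297]]
[[0.5374, 0.0058, 0.0301], [0.5372, 0.0031, 0.0292], [0.5352, 0.0013, 0.0297], [0.5352, -0.0016, 0.0286]]
[[0.537, 0.0061, 0.0275], [0.5353, 0.0043, 0.0277], [0.5332, 0.0026, 0.0282], [0.5341, -0.0008, 0.0266]]
[0.53489398 0.00061943 0.03468078] [0.034 0.035 0.032 0.034 0.034 0.037 0.036 0.033 0.036 0.037 0.036 0.033
 0.035 0.033 0.035]
0.033 [ 5.36917499e+02 -3.62836376e-01] [ 1.1 -0.4 -1.1 -0.9  0.2  0.7 -0.3  2.1 -1.4 -3.4 -2.   0.2  0.1  0.5
  0.9] [ 0.53591433 -0.00065424]
0.034 [5.35556067e+02 4.67833480e-01] [ 1.  -0.4 -1.1 -0.9  0.2  0.7 -0.4  2.1 -1.4 -3.4 -2.   0.2  0.1  0.4
  0.8] [5.34553748e-01 1.72811569e-04]
0.035 [534.19465714   1.29831814] [ 1.  -0.4 -1.1 -0.9  0.2  0.6 -0.4  2.1 -1.4 -3.4 -2.   0.2  0.1  0.4
  0.8] [0.53319317 0.00099986]
post [0.5370225  0.00137444 0.0299    ] [0.53553321 0.00227334 0.031     ]
```

Emit:
move_arm(steps="-0.7 -1 0 0 12; -0.7 -1 0 0 12; -0.7 -1 1.5 0 12; -0.7 -1 3 0 12; -0.7 -1 4.5 0 12; -0.7 -1 6 0 12; -0.7 -1 6 0 12")

```text
clock: 12.48
tool_pos: [0.541, 0.0252, 0.0774]
tool_rot: [3.138, -0.007, -1.721]
contact_force: [-0.2, -12.1, -1.7]
gripper_width: 0.0189
```

```bash
python3 look.py 9; python3 dump.py 9 202 218 236 266; python3 - <<'E'
from h import *
import pickle
f=pickle.load(open("s9.pkl","rb"))
save("s9z",f,(200,218,238,264),30)
E
```

```text
[0.54108794 0.02519496 0.07755345] [ 3.13779247 -0.00742878 -1.72136424] [ -2.51085792 -11.22588481  -2.6274193 ] 12.575
202   5  66  67  67  69  69  70  68  69  67  68  67  67  12  13  11  10  10  10  11   9   8   9   8   7   7   7   6   7   7
203   6  65  66  68  67  66  66  66  66  66  68  65  64  10  10  10  11   9  10   9  10   6   7   6   8   7   7   6   6   6
204   4   4  64  64  64  66  65  66  66  64  64   7   8   9   9   7   9  10   7   7   7   6   6   8   5   8   6   7   6   6
205   7   6   6   7   7  63  64  62  63   5   8   7   7   6   7   6   6   7   8   7   7   7   7   6   7   5   7   6   5   6
206   6   7   6   7   7   6  54  56  53   7   5   6   8   6   7   6   6   6   7   6   8   6   7   7   8   7   6   7   7  35
207   7   5   6   6   7   6  51  52  50   7   8   7   8   6   7   7   7   6   7   6   6   5  34  37  34  34  32  33  35   6
208   6   5   5   8   6   5  48  49  47   6   6   6   7   6   6   6   7   6   8   7  32  37  36   7  36   6  34   7  33  33
209   8   7   6   7   6   6  45  47  45   7   6   5   7   6   5   7   7   8   7  29  28   7  35   5  33   6  26
[... 304 characters left out ...]
   7   8  30  32  28  30  30  29   8  29   7  27  28  30  20  28  20  25  19  24
213   8   6   5   7   7   7  31  32  32   7   7   7   7  29  29  29  30  28  28   7   6   6  20  26  20  25   5  21   7   7
214   7   5   5   6   6   7  29  31  31  32  31  32  30   7   5  23  23  22   7   6   6   6   6   7   6   7   6   7   8   9
215   6   6   5   7   5  27  28  27  26   7   5   5   8   6   7  20  21  18  10   6   6   6   5   6   5   6   6   6   8   8
216   7   6   8   6   8   6   8   6   6   7   6   6  11   9  12  19  17  17  10  10   7   6   6   8   8   7   7   7   6   9
217   7   6   7   6   6   7   8   8  10   9  11  11  10  10  15  14  15  13  13   9   7   5   6   6   6   6   5   7   7   8
```

View pics/s9z.png

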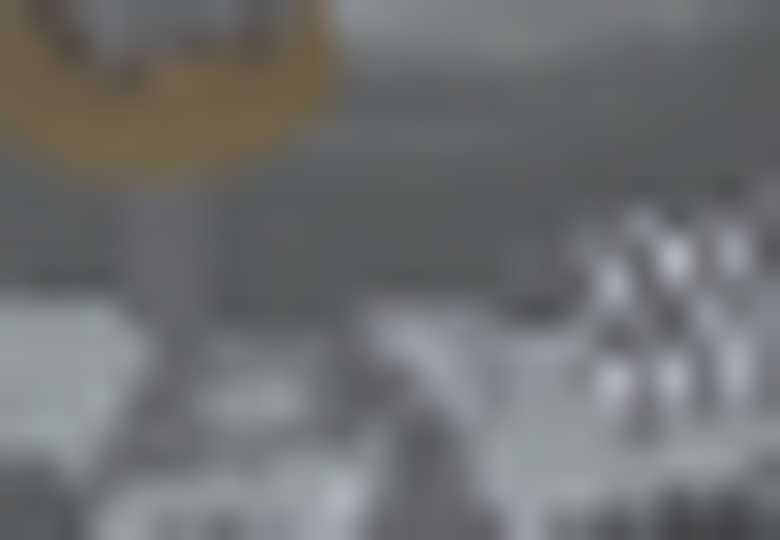

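Emit:
move_arm(steps="0 0 1 0 12; 0 0 2 0 12; 0 0 3 0 12; 0 0 4 0 12; 0 0 4 0 12")

```text
clock: 13.2
tool_pos: [0.5411, 0.0252, 0.0736]
tool_rot: [3.138, -0.007, -1.721]
contact_force: [-1.7, -11.2, -1.6]
gripper_width: 0.0186
```

```bash
python3 look.py 10; python3 dump.py 10 205 220 236 266
```

```text
[0.54114023 0.02521547 0.07366993] [ 3.13795928 -0.00735178 -1.72131507] [ -0.78684298 -11.54720118  -1.49897455] 13.3
205   8   7  62  61  63  63  62  62  63  62  62  61   6   6   7   7   5   7   9   6   5   7   6   6   8   6   6   5   5   6
206   6   6   6  59  61  61  59  61  60  60   8   7   7   7   7   7   7   7   6   7   7   8   7   6   7   6   7   5   7   7
207   6   7   5   7   6   6  50  52  51   6   7   6   7   6   7   6   7   7   6   5   8   6   7   7   6   5   7  34  30  31
208   7   6   6   6   5   5  46  48  47   7   5   6   8   5 495   8   6   6   7   5   7   6  33  33  30  32  33   8  32   7
209   6   6   6   7   8   7  43  45  45   6   6   7   7   6   7   6   6   6   7   7  31  32  33   7  32   7  31   7  30  30
210   6   6   7   7   6   5  43  43  42   5   7   6   7   7   7   6   7   8   5  26   6   6  31   7 495   8  22  30  21  29
211   7   7   6   7   6   6  39  40  38   8   6   8   6   7  29  29  28  30   7   6   7  21  30  31  21  28  20  27  19  25
212   8   6   7   7   5   7   5  36  36   5  27  27   6  27  29  29  29  29  26  26  26   7  19  28  20  26  18  
[... 178 characters left out ...]
   7   8   8  26  26  27  27  25  25   5   6   6  19  21  16  19   6  17   8   6
215   6   8   5   5   5   7  27  28  25   7  28  26  26   6   8  21  20  19  11   6   7   6   9   7   7   7   7   7   5   6
216   4   7   7   6   7  26  25  24  23  26   7   7  10  12  12  17  19  17  10  11   6   8   7   7   8   8   7   6   7   6
217   5   6   6   8   5   8   7   5  10  10   9  10  10  11  13  15  14  13  12  11   6   7   6   7   6   7   8   7   7   7
218   5   7   6   7   6   7  10  11  11  14  15  14  11  11  15  12  13  13  11  11  10   7   8   7   8   6   7   7   6   6
219   7   6   8   7   9   6   7  10  11  14  15  12   8  11  10  10  11  10   9  11  10  10   8   7   8   6   8   6   6   7
```

The main eye now rings the post head: head top at z≈29 (rows 211–212), ring at about 26. Forces are quiet, so I'll keep going down.

Emit:
move_arm(steps="0 0 1 0 12; 0 0 2 0 12; 0 0 3 0 12; 0 0 4 0 12; 0 0 5 0 12; 0 0 5 0 12")

```text
clock: 14.05
tool_pos: [0.5412, 0.0252, 0.0687]
tool_rot: [3.138, -0.007, -1.721]
contact_force: [-0.3, -10.9, -0.9]
gripper_width: 0.0184
```

```bash
python3 look.py 11; python3 dump.py 11 205 220 236 266
```

```text
[0.54122045 0.02521739 0.06879462] [ 3.13818348 -0.00729069 -1.72125183] [ -1.11746529 -11.06284611  -1.38013623] 14.15
205   6  58  57  57  60  61  60  59  61  58  58  56  58   6   7   7   5   7   6   5   8   7   8   7   5   6   6   6   6   8
206   6  57  57  58  59  58  58  58  58  57  59  57  56   7   6   5   6   6   5   7   7   7   6   6   7   7   7   8   6   7
207   7   8  56  56  57  57  58  57  57  56  56  54   7   7   6   8   6   5   6   7   8   7   5   8   6   7   6   5   6   7
208   7   8   6   6  53  56  55  54  55   8   6   7   8   9   7   6   7   7   6   6   5   8   6   5   5   7   7  30  28  30
209   6   6   5   7   7   7  47  45  46   7   8   6   6   5   5   6   6   8   7   6   7   7  28  29  26  30  26   8  30   6
210   7   8   7   7   8   6  42  42  42   6   6   8   8   5   6   7   6   7   8   6  29 495  26  29  29   7  29   6  26  27
211   5   6   8   6   7   7  39  40  41   7   6   9   7   7  29  29  31  29   6   7  23   6  29   5  28   6  19  27  16  26
212   6   7   5   6   7   8  35  38  37   7   5   7   7   7  31  29  29  30   6   7   7   6  26   6  18  26  17 
[... 179 characters left out ...]
  21  23  23  23   6  23  24  21   7  23   7  23  23  22  15  20  15  20   6  17
215   5   6   5   7   5   6  21  26  25   7   6   6   6  22  21  20  20  23  23   7   8   6  14  18   7  18   7   7   4   6
216 495   6   7   7   6   7  22  24  23   5   6   7  22  21  15  21  22  20   9  11   5   8   6   7   8   6   6   5   8   6
217   6   7   6   8   8  19  19  22  23  23  22  22  11  12  14  16  14  14  12  11   9   8   6   6   6   5   7   6   6   7
218   7   7   6   6   6  20  19  18  17  15  14  13  11  11  12  14  13  13  11   9  10   8   8   8   6   6   6   7   5   7
219   6   7   7   7   7   6   8  13  11  14  13  12  11  10  10   9  11  11  12  10  11  12   6   7   7   7   6   5   8   7
```

View pics/s11.png

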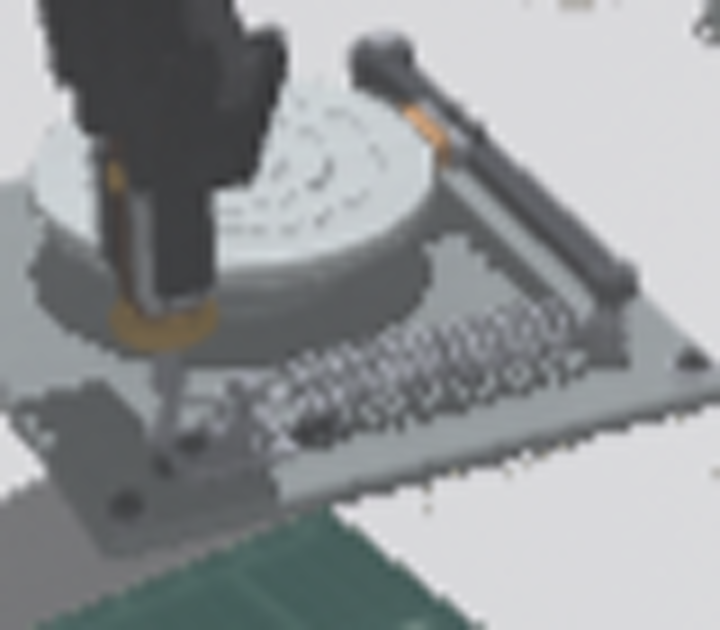

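Emit:
move_arm(steps="0.7 0 0 0 12; 1.4 0 0 0 12; 2.1 0 0 0 12; 2.8 0 0 0 12; 3.5 0 0 0 12; 4 0 0 0 12; 4.5 0 0 0 12; 4.5 0 0 0 12")

```text
clock: 15.15
tool_pos: [0.5408, 0.0218, 0.0689]
tool_rot: [3.139, -0.005, -1.721]
contact_force: [-1.6, -8.6, -1.4]
gripper_width: 0.0185
```

```bash
python3 look.py 12; python3 dump.py 12 205 222 236 266
```

```text
[0.54081046 0.02177091 0.06886351] [ 3.13877103 -0.0053048  -1.72092921] [-2.12136838 -7.81811503 -1.69792501] 15.25
205   7   7  56  58  58  58  58  60  61  60  58  57  59  58   7   6   6   7   6   6   6   6   7   6   7   7   7   8   7   7
206   7   6   8  55  59  58  57  58  58  59  58  59  56  55   8   5   6   6   7   6   7   7   5   7   7   6   6   8   6   7
207   8   6   7   7  55  56  56  58  56  57  57  56   6   7   7   5   8   5   6   6   6   7   6   7   7   7   6   4   6   6
208   6   7   6   6   8   6   7  46  47  46   7   7   7   4   7   7   6   6   5   6   5   6   6   6   6   7   7  28  29  25
209   8   7   7   7   8   6   6  45  45  44   6   7   7   6   6   8   6   7   6   5   7   7   6  29  32  27  29  32   5  29
210   7   6   8   7   7   6   7  41  41  42  40   5   8   7   7   6   7   6   7   6   7  26  29  30   7  29   7  29   7  18
211   7   7   8   7   6   6   5  38  37  39  35   7   7   6  28  30  30  29   7   7   7  22   6  28   6  28  28  18  25  18
212   6   9   6   8 495   6   7  34  38  37  33 495   7   6  28  29  29  30  23   8   6   8   7  18  26  16  24  15
[... 424 characters left out ...]
   8   5  23  24  21  18  19  16  11  10   6   7   7   6   6   7   6   8   5   7
217   7   9   6   5   7   8  21  21  20  21  22  22  12  11  12  15  15  13  14  11   5   6   6   7   7   5   6   6   6   6
218   6   8   7   7   7   7  18  18  10  14  16  14  11   9  12  14  13  12  11  10  10   5   7   8   6   7   6   7   7   7
219   7   8   7   6   7   6   7  10  11  13  15  12  11  11   9  11  10  11  11  11  12  10   8   5   6   7   7   8   7   6
220   6   8   7   6   7   5   6   9  12  12  10  11  10   9  11  10  10  11   9  10   9   9   7   7   7   8   7   6   7   6
221   6   6   5   6   8   7   5   7   9   9  11  11  10  11  11  11   9   9   8   7   6   7   6   6   6   6   8   6   7   5
```

Emit:
move_arm(steps="0.7 0 0 0 12; 1.4 0 0 0 12; 2.1 0 0 0 12; 2.8 0 0 0 12; 3.5 0 0 0 12; 3.5 0 0 0 12")

```text
clock: 16.0
tool_pos: [0.5412, 0.0208, 0.069]
tool_rot: [3.141, -0.0, -1.72]
contact_force: [-1.7, -3.5, -3.0]
gripper_width: 0.0189
```

```bash
python3 look.py 13; python3 dump.py 13 208 222 236 266
```

```text
[0.54119525 0.02085252 0.06902414] [ 3.14083384e+00 -4.61053934e-04 -1.71986958e+00] [-2.89154806 -3.10339158 -2.34981324] 16.1
208   7   6   8   6   6   6   6  47  47  47  44   6   6   8   5   6   6   6   6   6   7   5   7   8   6   8  31  28  30  31
209   7   7   6   7   6   6   7  44  43  45  41   7   7   6   8   7   4   7   7   8   5   7  28  28  30  25   5  30   7  30
210   7   9   5   5   6   6   7  40  40  40  39   8   7   7   5   4   5   5   6   7   7  25  29  29   8  30   7  30  27  20
211   6   7   7   8   6   7   7  38  38  38  38   5   7   6  30  29  29  29   7   7   6  21   8  27   6  20  29  18  27  17
212   8   7   6   6   7   5   5  34  35  36  33   6   7   5  30  27  30  28  23  23   5   7   7  19  26  17  25  16  24  15
213   7   6   7   7   6   7   5   6  32  32   6   7   6   7  26  27  27  28   7  20  22  23  21  16  24  16  23  16  20  13
214   7   7   6   7   9   7   5   7  28  29  22  21  20  22  23  23  24  23   6   7  21   7  19  22  20  13  20   8  17   7
215   7   7   7   7   6   7   7  21  24  25   6   8   6   8  23  21  23  23  21  22   6   7   6   6  18   5  16   7   6   6
216   6   5   8   6   6   6   7   8  23  23   7   7  22  23  21  19  18  16  11  11   7   8   8   6   7   7   7   7   7   5
217   7   7   6   6   8   6  21  20  20  22  23  21  10  11  13  14  15  14  12  11   6   6   6   7   6   5   6   8   6   7
218   6   8   7   6   9   7  10  10  10  14  15  15  10  10  12  12  14  12  12  11  12   8   8   8   5   7   7   7   8   7
219   7   7   5   7   8   6   7   9  13  12  13  13  10  10  10  10  10  10  11  11  11   9   5   6   6   6   5   7   7   6
220   7   6   8   6   6   5   7   8   9   9  11  11  10   9  11  11  11   9  12  11   8   8   6   7   7   6   6   8   6   7
221   5   6   7   7   7   6   8   6  11  12   9  10  12  12  10  10  10   8   7   6   7   6   6   7   6   6   7   7   8   6
```

Emit:
move_arm(steps="0.7 0.3 0 0 12; 1.4 0.6 0 0 12; 2.1 0.9 0 0 12; 2.8 1 0 0 12; 3.5 1 0.5 0 12; 3.5 1 0.5 0 12")

```text
clock: 16.85
tool_pos: [0.5401, 0.0177, 0.0689]
tool_rot: [-3.141, 0.0, -1.72]
contact_force: [0.3, 2.1, -3.5]
gripper_width: 0.0187
```

```bash
python3 look.py 14; python3 dump.py 14 208 222 236 266
```

```text
[0.54010743 0.01763552 0.06893301] [-3.14125402e+00 -7.35785449e-06 -1.71989120e+00] [ 0.80419339  2.15859658 -4.87809239] 16.95
208   7   7   7   5   5   6   7   6  46  47  46  45   5   7   5   7   5   7   7   7   6   6   7   5   6   7  30  27  29  30
209   7   6   7   6   7   8   7   6  42  44  43  42   8   7   6   6   7   7   7   6   6   6  31  27  31  26   6  29   6  29
210   7   6   6   5   7   6   6   7  40  41  41  38   6   7   6   7   6   7   6   5   7  27  28  29   8  30   6  29  27  18
211   6   7   6   6   5   6   6   6  36  37  39  37   7   7  28  28  30  29   5   8   7  22   6  27   6  19  29  17  27  17
212   7   7   7   7   6   6   6   5  34  35  35  35   7   8  28  31  29  28  22  23   5   7   5  18  28  17  26  16  24  15
213   7   7   7   7   8   5   6   6   7  30  31   6  22   6  27  26  26  26   6  23  24  23  22  17  24  14  22  14  22   7
214   7   6   6   5   8   5   6   6  25  27  28  21   6  23  24  23  24  22   7   7  22   6   5  21  19  14  17   6  17   7
215   6   9   6   6   5   6   8  20  22  25  25   6   6   6  22  22  21  22  23  22   9   6   7   7  17   6  16   7   7   8
216   7   6   6   5   6   6   7   8  22  22  23   7  23  24  21  17  18  17  10  10   6   7   5   6   7   7   8   6   6   6
217   6   8   6   6   7   8   8  21  21  21  21  21  11  10  13  14  16  13  13  11   7   7   6   7   5   6   6   7   8   8
218   7   7   7   7   6   7   9  12  11  12  14  15  11  10  12  13  13  13  11  11  12   8   6   7   7   7   8   6   8   9
219   6   5   7   6   7   7   7  11  11  14  16  13  11  11   9   9  10  10  10  10   9  11   7   6   5   7   6   6   7   6
220   7   6   7   6   6   6   6  10  10  11  10  10  12  11  11  11  10  10  10  10   8   7   7   6   6   5   6   7   6   7
221   6   6   6   6   8   6   6   8  10  11  10  10  10  10  12   9   9  10 495   7   8   8   7   7   6   6   6   7   6   7
```

```bash
python3 - <<'E'
from h import *
import pickle
f=pickle.load(open("s14.pkl","rb"))
for p in((245,218),(246,218),(247,218),(245,219),(246,219),(247,219)): print(p,pt(f,*p))
f=pickle.load(open("scene0.pkl","rb"))
P,I,u,v=cloud(f,215,222,240,252)
for r in range(7): print(215+r,' '.join("%3d"%x for x in P[r,:,2]*1000),P[r,5].round(3))
E
```

```text
(245, 218) [0.54419544 0.01688383 0.01261922]
(246, 218) [0.53988608 0.01647475 0.01482482]
(247, 218) [0.53759217 0.0149205  0.01550707]
(245, 219) [0.53808573 0.02048924 0.01430842]
(246, 219) [0.53440799 0.01973842 0.01605395]
(247, 219) [0.53621153 0.0158221  0.01361178]
215   6   6   6   6   6   6   7   6   6   7   5  19 [0.564 0.005 0.007]
216   6   7   8   6   6   6   7   6  10  10  14  17 [0.56  0.008 0.007]
217   8   8   6   7  11  10  11   9  11  11  13  15 [0.55  0.013 0.011]
218   7   7  10  11  11  15  15  14  12  12  14  13 [0.54  0.019 0.016]
219   7   7   6  11  10  14  14  13  10  10  10  11 [0.538 0.021 0.015]
220   7   7   8   8  11  11 495  11  10  11   9  11 [0.538 0.021 0.012]
221   6   6   7   9  10  11  11  11  11  10  10  11 [0.534 0.023 0.012]
```

Emit:
move_arm(steps="0 0 0.7 0 12; 1 0 0.7 0 12; 2 0 0.7 0 12; 3 0 0.7 0 12; 4 0 0.7 0 12; 4 0 0.7 0 12")

```text
clock: 17.7
tool_pos: [0.5394, 0.0135, 0.0682]
tool_rot: [-3.142, -0.0, -1.72]
contact_force: [1.0, -0.3, -1.2]
gripper_width: 0.0186
```

```bash
python3 look.py 15; python3 dump.py 15 208 222 236 266
```

```text
[0.5393712  0.01360318 0.06814241] [-3.14156944e+00 -1.39209493e-04 -1.71995469e+00] [-0.28552621  0.09171847 -0.93731526] 17.8
208   7   6   7   5   7   6   7   6   7   7  44  46  46   6   6   7   7   7   6   7   8   7   6   6   7   6  31  25  30  30
209   6   7   6   6   8   7   7   6   7   8  43  43  43   8   7   7   6   7   6   7   7   6  32  26  30  27   7  32   6  28
210   7   6   6   7   6   7   9   8   5   6  39  40  39   6   6   5   6   6   6   6   8  23  29  29   7  30   7  28  27  19
211   5   7   7   6   6   5   8   6   8   7  36  37  37  33  30  30  30  30   7   7   6  23   7  29   6  19  28  18  26  17
212   6   7   6   6   6   7   8   7   6   7  33  34  34   7  30  29  30  29  23  21   6   8   6  18  28  18  25  16  23  16
213   6   7   8   6   6   4   5   6   8   5   7  29  28   7  26  29  29  27   7  22  21  21  23  18  25  16  22  14  20   6
214   5   8   6   6   7   5   5   6  24  22  20  28  26  22  24  24  23  23   8   8  22   6  20  22  22  13  18   6  16   6
215   7   6   4   8   7   7   7   7  23   7   7  24  24   7  22  23  22  22  22  21   5   7   7   5  17   7  13   7   7   6
216   6 495   7   7   8   6   5   8  23   6  21  19  23  23  21  19  16  16 495  10   7   6   7   8   6   7 495   7   6   7
217   5   7   8   9   7   5   8   6  10  22  23  21  18  11  12  13  14  12  12  10   8   7   8   8   8   6   8   6   7   6
218   5   8   8   5   8   7  12  11  10  14  14  15  11  12  15  12  14  12  12  10  11   6   7   7   7   6   7   6   6   7
219   6   7   7   7   6   7   6  10  11  14  14  12  11  11  11  11  12  10  11  11  12  11   7   7   7   7   7   7   6   7
220   7   7   6   8   6   5   7   8  10  10  10  10  10  11  11  11  11  11  12  10  10   9   8   7   7   7   7   6   6   5
221   7   7   7   6   7   7   8   8  10  11  11  11  11   9  11   9   9   7   8   5   6   7   7   5   7   7   7   6   7   6
```

View pics/s15.png

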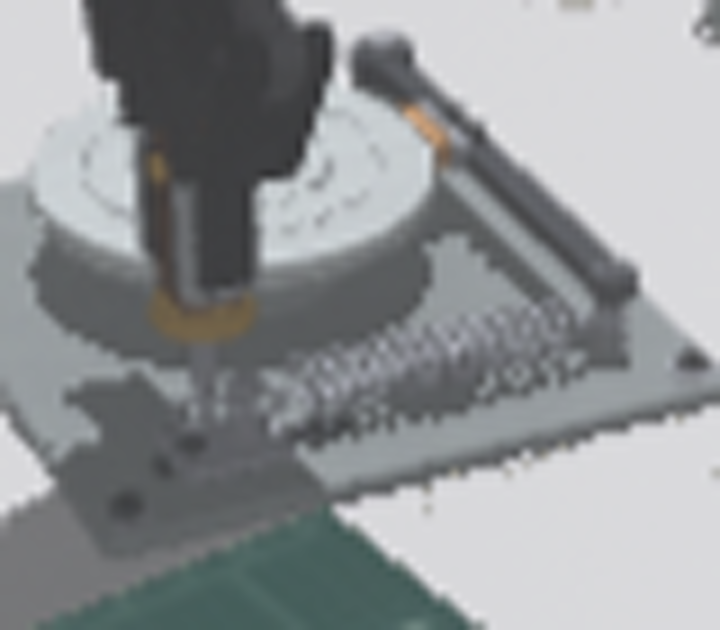

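Emit:
move_arm(steps="1 0.3 0 0 12; 2 0.5 0 0 12; 2 0.5 0 0 12; 2 0.5 -1 0 12; 2 0.5 -2 0 12; 2 0.5 -3 0 12; 2 0.5 -3 0 12")

```text
clock: 18.68
tool_pos: [0.5387, 0.0118, 0.0713]
tool_rot: [-3.141, 0.0, -1.72]
contact_force: [0.2, 0.1, -2.4]
gripper_width: 0.0189
```

```bash
python3 look.py 16; python3 dump.py 16 208 220 240 260
```

```text
[0.53858964 0.01177392 0.0711324 ] [-3.14156292e+00 -5.88615047e-05 -1.71991863e+00] [-0.21020441  0.70707371 -0.82026589] 18.775
208   6   8   7   5   6   6   6  45  44  45   8   7   7   7   6   7   6   8   8   7
209   7   6   7   7   7   6   6  42  42  42   6   6   6   6   9   6   7   7  31  28
210   7   5   7   7   7   6   6  38  40  40   6   8   8   6   7   7   7  26  28  29
211   6   7   6   4   8   5   5  36  37  35  28  30  31  29   6   7   5  22   8  29
212   5   7   8   7   8   7   8   6  32   8  30  31  30  29  23  22   6   6   7  19
213   5   7   6   6   7   6   5   5  29   5  26  28  27  26   7  21  24  21  24  16
214   6   5   7   7  23  22  21  21  26  21  23  23  23  20   7   8  20   6  20  22
215   7   6   6   6  24   5  23  24  23   6  22  22  23  24  22  23   6   6   7   5
216   6   7   7   6  22   6  21  22  23  22  22  18  18  16   9   9   5   7   6   7
217   6   6   7   7  10  23  23  22  12  12  13  16  17  14  14  11   6   8   6   6
218   5   7   9  11 495  15  14  15  10   9  12  14  12  13  11  10  10   7   7   6
219   8   5   5   9  12  12  14  12   9  11  10  10  11  12   8  12  11  11   7   8
```

Emit:
move_arm(steps="0 0 -1.5 0 12; 0 0 -3 0 12; 0 0 -4.5 0 12; 0 0 -6 0 12; 0 0 -8 0 12; 0 0 -8 0 12")

```text
clock: 19.52
tool_pos: [0.5387, 0.0118, 0.0794]
tool_rot: [-3.141, 0.0, -1.72]
contact_force: [-0.4, 0.1, -0.8]
gripper_width: 0.0191
```

```bash
python3 look.py 17; python3 dump.py 17 206 220 240 260
```

```text
[0.5385648  0.01175919 0.07909611] [ 3.14156792e+00 -8.51663553e-05 -1.71988909e+00] [-0.32551867  0.61311642 -2.2252593 ] 19.625
206   6   6   8   8   7   5  49  51  50  50   7   8   6   6   7   5   7   7   7   5
207   7   6   6   8   6   6   6  48  48  48   7   7   7   6   6   6   7   7   7   7
208   6   7   5   8   7   7   7  45  45  43   8   7   6   5   8   7   7   7   7   7
209   7   5   6   7   7   6   7   5  42   7   5   7   7   7   7   6   7   7  31  27
210   7   7   8   7   6   6   8   7  38   6   6   4   6   8   5   6   5  27  31  31
211   4   6   8   6   5   7   6   8  34   7  28  30  31  29   6   7   6  22   5  28
212   6   7   6   7   6   5   7   6  32   6  28  29  31  30  22  22   7   7   7  19
213   7   6   7   6   6  30  29  30  29   5  27  27  28  25   7  22  21  22  23  17
214   5   6   5   5  23  22  22  20  22  21  22  22  24  20   7   7  24   6  22  22
215   8   6   5   6  21   7   5   6   7   7  23  21  21  23  22  22   6   6   6   6
216   7   6   6   6  24   7   6   7  24  21  21  18  17  17  12  11   7   8   7   7
217   6   8   6   9  11  21  21  21   9  11  12  13  13  13  12  10   6   6   6   7
218   7   6   9  11  10  14  14  15  10  10  13  14  14  12  11  13  10   8   7   7
219   7   9   6  10  11  14  15  13  10  11  10   9  12  10  10  11  10  12   6   5
```

Emit:
move_arm(steps="0 0 -20 0 12; 0 0 -50 0 12; 0 0 -77 0 12; -15 2 -77 0 12; -50 7 -77 0 12; -95 12 -77 0 12; -140 18 -77 0 12; -185 24 -77 0 12; -220 29 -77 0 12; -240 31.5 -77 -0.5 12; -247 32.3 -77 -0.5 12; -247 32.3 -77 -0.5 12")

```text
clock: 21.12
tool_pos: [0.5433, 0.2605, 0.1557]
tool_rot: [3.141, -0.001, -1.711]
contact_force: [-0.1, 0.8, -0.3]
gripper_width: 0.0184
```

```bash
python3 - <<'E'
from h import *
import pickle
f=grab_frame("scene");save("s18",f,(175,285,100,200),6);pickle.dump(f,open("s18.pkl","wb"))
save("s18t",f,(190,230,235,315),9)
s=state();print(s["tool_pos"],s["tool_rot"],s["contact_force"],s["gripper_width"],s["clock"])
g=pickle.load(open("s2.pkl","rb"))
for n,ff in(("before",g),("now",f)):
    P,I,u,v=cloud(ff,203,219,132,148);print(n)
    for r in range(16): print(203+r,' '.join("%3d"%x for x in P[r,:,2]*1000))
E
```

```text
[0.54340826 0.26013683 0.15597711] [ 3.14147609e+00 -3.92746924e-04 -1.71181136e+00] [-0.38323793 -1.17433128 -1.36664556] 0.01877165069470805 21.175
before
203 146 146 146 148 146 146 145 146 146 146 144 144 143   0   0  -1
204  -1 144 144 144 145 145 144 145 143 144 142  -1  -1   0  -2  -1
205   0  -1  -1 142 141 142 142 136 135 134 133  -1  -1   0   0  -1
206  -1   0   0  -1  -2  -1 133 134 134 132 132  -1   1   0  -1  -1
207  -2  -1   0  -3   0  -1 131 131 132 130 130  -1   0   0   0   0
208   0  -1   0   0  -1  -1 128 130 130 129 127  -1   0   0  -1  -1
209  -2   0  -1  -1  -1   0  -1 126 127 126 125   0  -2  -1   0  -1
210  -1  -2  -1  -1  -1  -1  -2 124 125 124 123  -1   0  -1   0  -1
211  -2  -1   0   0  -1   0  -1 123 122 121 495  -1 495  -1  -1  -1
212  -1  -1   0   0   0   0  -1  -2 118 118 117  -1   0  -1  -1   0
213  -1  -2  -2   0   0  -1  -1  -1  -1 115 115  -1   0  -2   0  -1
214  -2  -1  -1  -2   0   0  -1  -1   0 114 114  -1  -1  -2   0   0
215   0   0  -1  -1  -2   0   0  -1  -1 111 111  -2   0   0  -1   0
216  -2  -1   0   0  -2 495   0 109 108 107 109 107   0   0
[... 536 characters left out ...]
 124  -2  -1  -1  -1
209  -2   0   0   0  -1   0   0 125 127 126 126 124  -1   0   0  -2
210  -1   0   0   0  -2   0  -2 124 124 123 124 122   0  -2  -1   0
211  -1  -1   0   0   0  -1  -1 121 122 122 121 120   0   0  -2   0
212  -1  -1  -1  -1  -1   0   1  -1 119 119 119  -1  -1  -1  -3  -1
213   0  -1  -1   0  -2   0  -2  -1  -2 115 116  -3  -1  -1   0   0
214  -1   0   0  -2   0  -1  -1   0   0 113 113  -1   0  -1  -1   0
215  -1  -2  -1   0  -1  -1   0   0   0  -1 111 109  -1  -1  -2  -2
216   0   0   0  -1  -1   0   0   0  -2 109 110 109  -2  -2  -1   0
217  -1  -1  -2   0   0  -1  -1 107 106 108 107 104  -1   0  -2   0
218  -1  -1   0   0   0  -1  -2 104 105  -2  -2  -1   0   0   0   0
```

View pics/s18.png

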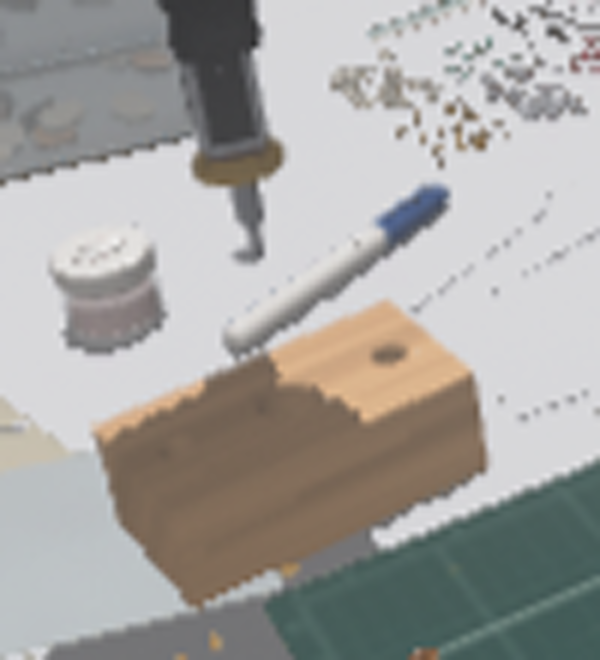

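View pics/s18t.png

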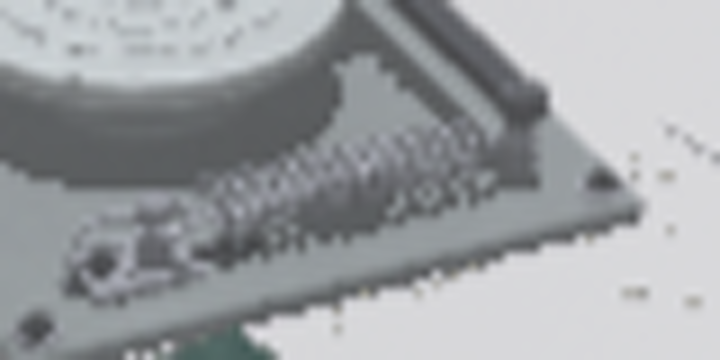

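Emit:
move_arm(steps="-0.8 0 10 0 12; -0.8 0 35 0 12; -0.8 0 50 0 12; -0.8 0 60 0 12; -0.8 0 70 0 12; -0.8 0 80 0 12; -0.8 0 88 0 12; -0.8 0 94 0 12; -0.8 0 97 0 12; -0.8 0 98.5 0 12; -0.8 0 98.5 0 12")

```text
clock: 22.55
tool_pos: [0.5435, 0.2616, 0.0578]
tool_rot: [-3.141, 0.0, -1.711]
contact_force: [0.1, 0.3, -0.5]
gripper_width: 0.0187
```

```bash
python3 - <<'E'
from h import *
f=grab_frame("scene");save("s19",f,(195,285,100,200),7)
s=state();print(s["tool_pos"],s["tool_rot"],s["contact_force"],s["gripper_width"],s["clock"])
E
```

```text
[0.54357888 0.26166102 0.05785209] [-3.14126685e+00  1.46474185e-04 -1.71115875e+00] [ 1.01230614  0.20731235 -1.00554452] 0.018715381641991755 22.6
```

View pics/s19.png

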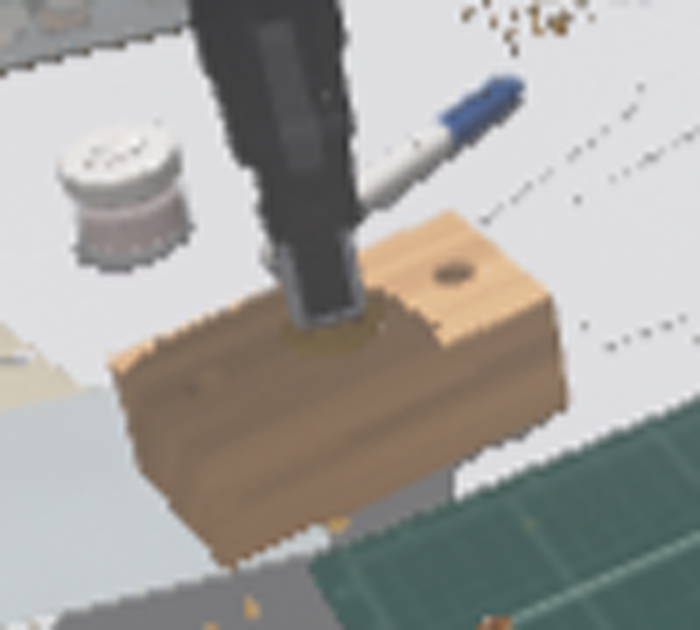

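The puller is in the hole, with the guard at the block top at about (330,330) and no side force. I'll lower the last millimetre and then release.

Emit:
move_arm(steps="0 0 0.4 0 12; 0 0 0.8 0 12; 0 0 1.2 0 12; 0 0 1.2 0 12")

```text
clock: 23.1
tool_pos: [0.5436, 0.2617, 0.0574]
tool_rot: [-3.141, 0.0, -1.711]
contact_force: [-3.7, -1.1, 5.6]
gripper_width: 0.0186
```

Emit:
move_arm(steps="0 0 1 0 20; 0 0 1 0 22; 0 0 1 0 26; 0 0 1 0 32; 0 0 1 0 40; 0 0 1 0 50; 0 0 1 0 50; 0 0 1 0 50", force=20)

```text
clock: 24.1
tool_pos: [0.5435, 0.2616, 0.0554]
tool_rot: [-3.142, -0.0, -1.711]
contact_force: [0.2, -0.5, 1.0]
gripper_width: 0.05
```

Emit:
move_arm(steps="0 0 -5 0 50; 0 0 -20 0 50; 0 0 -45 0 50; 0 0 -75 0 50; 0 0 -105 0 50; 0 0 -135 0 50; 0 0 -160 0 50; -30 -20 -170 0 50; -75 -50 -170 0 50; -120 -80 -170 0 50; -140 -95 -170 0 50; -140 -95 -170 0 50")

```text
clock: 25.6
tool_pos: [0.6576, 0.3879, 0.2238]
tool_rot: [3.14, -0.002, -1.711]
contact_force: [0.1, 0.4, 0.1]
gripper_width: 0.0495
```

```bash
python3 - <<'E'
from h import *
import pickle
f=grab_frame("scene");save("s20",f,None,1.5);pickle.dump(f,open("s20.pkl","wb"));save("s20b",f,(200,285,100,200),7);save("s20t",f,(190,235,225,305),9)
g=grab_frame("top");save("t20",g,(120,240,130,330),4);pickle.dump(g,open("t20.pkl","wb"))
s=state();print(s["tool_pos"],s["contact_force"],s["clock"])
P,I,u,v=cloud(f,205,280,110,190)
m=(P[...,2]>.097)&(P[...,2]<.106)&(P[...,1]>.23)&(P[...,1]<.29)&(P[...,0]>.52)&(P[...,0]<.57);print("top",P[m].mean(0),m.sum())
E
python3 dump.py 20 206 220 240 266
```

```text
[0.65716745 0.38674706 0.22600437] [-0.39465166 -0.49442375  1.03615175] 25.7
top [0.54103284 0.2619658  0.09868059] 46
206   6   6   6   8   7   8   7   6   6   7   6   6   7   6   7   6   6   6   8   6   7   9   6   7   8   8
207   5   6   7   6   8   6   6   7   6   7   5   6   8   6   6   7   7   6   7   7   7   6   7   6   6   7
208   6   6   6   6   8   7   7   6   7   8   7   7   6   5   7   6   7   6   6   7   7   7  30  27  31  32
209   6   7   6   7   4   6   6   7   7   6   7   6   6   7   7   9   6   6  30  27  28  25   7  30   5  29
210   7   6   6   6   7   7   6   6   6   6   7   7   7   6   6   6   7 495  29 495   6  28   7  28  28  19
211   8   8   6   6   6   6   6   7   8   6  29  29  29  31   6   6   4  23   7  28   6  20  27  18  28  18
212   7   6   8   8   7   8   7   5   8   6  30  29  29  29  24  23   5   7   7  17  26  19  26  17  25  15
213   6   7   5   7   7   7   8   6   6   7  27  28  29  27   7  21  23  21  23  16  24  15  23  16  21   6
214   5   7   7   6  23  22  22  20  21  22  23  23  24  21   6   6  22   5  21  21  22  16  19   7  19   6
215   7   6   6   5  21   7   6   6   6   5  23  22  23  23  22  23   6   7   7   7  18   7  15   6   7   7
216   6   5   6   7  23   6   7   6  20  21  22  18  18  17  10  10   8   6   7   8   6   6   8   7   8   5
217   7   8   7   8  10  23  21  21  11  10  12  15  15  15  13  10   7   7   6   6   7   8   8   8   7   9
218   8   7  10  11  11  14  15  13  11  12  12  13  12  14  12  11  11   4   6   7   7   6   7   7   5   6
219   5   7   6  12  10  14  15  13   9  10  11  12  11  11  12  10  10  10   8   7   7   7   7   6   7   8
```

View pics/s20b.png

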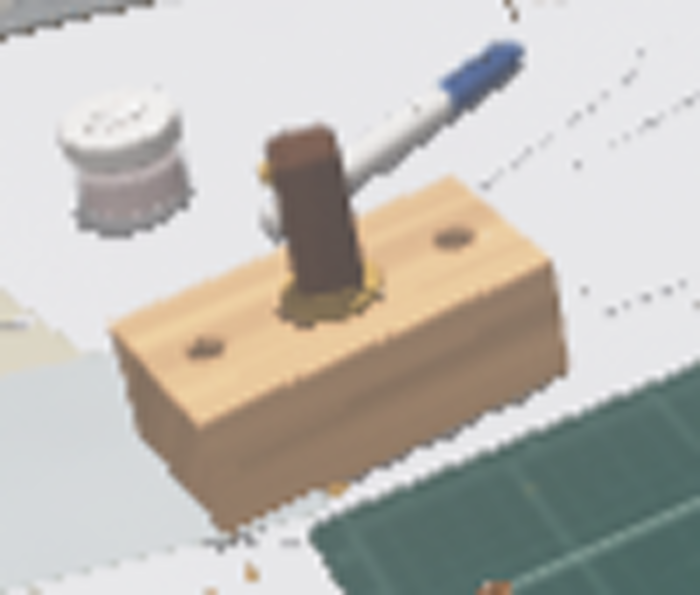

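View pics/s20t.png

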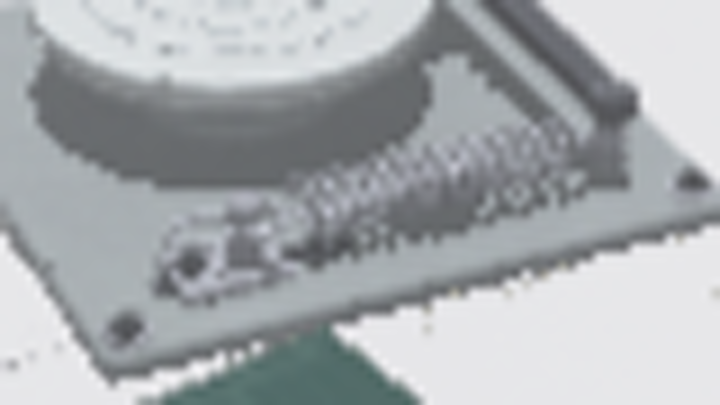

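View pics/t20.png

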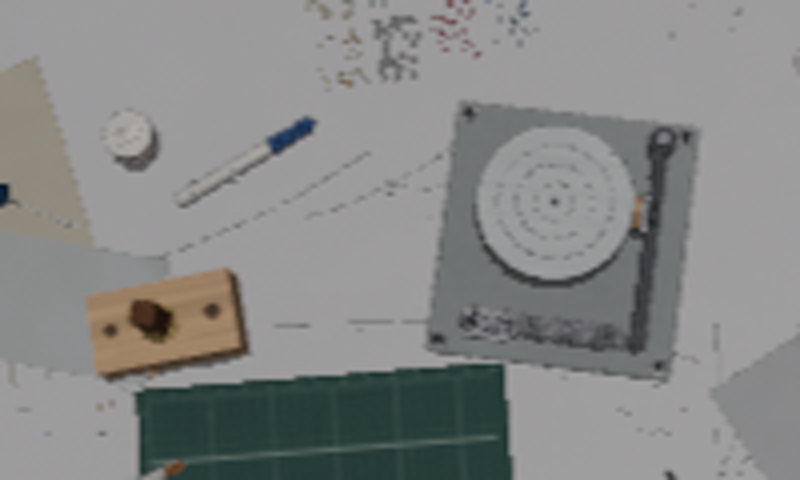

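The puller stands upright in the middle hole with its guard on the block (scene crop (330,300)). The spring runs straight to the post with its main eye under the head: ring at z≈22 mm, head at about 29 mm as read by that camera. The cork shoe is on the wheel's rim (top crop (640,212)), and the bystanders have not moved. I'm handing in.

```bash
python3 -c "
from plant import *
print(job_done())"
```

```text
the job is handed in; nothing more can be done
None
```

The brake is on: the main eye is seated in the groove under the post's head, and the puller is back upright in the middle hole of its block. I handed the job in at about 26 s.

**What I did:** I took the puller from the block and hooked the pull eye. I then drew the spring out to about 30 mm stretch, lowered the main eye over the post, eased off until the post carried the spring, and unhooked. The highest pull I read was about 12 N, and I saw no sign of pressing on the post.

**Last checks:**
- **Main eye:** the scene camera's depth shows it level at about 22 mm, with the post head at about 29–30 mm. It did not move after the hook came out.
- **Brake:** the cork shoe is on the wheel's rim.
- **Puller:** its guard sits flush on the block, and the handle top reads about 99 mm, where about 100 mm is expected.
- **Arm:** it is clear of everything.
- **Other things:** the marker and white cup near the block look unmoved. The two tweezers and the mixing cups were not in my final close-ups; I never worked near them.

**Disagreements:**
- The scene camera's depth reads about 1 mm low throughout.
- My estimates of where the main eye sat over the post differed by 1–2 mm, so I averaged them and lowered in small steps with force checks.
- The puller tilted slightly in the grip under load, about 1 mm at its foot. I corrected for this when putting it back.

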